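# Zero the crank ring gauge on its stud, back it off one turn and fit the gap fork

### The arm

A 6-joint arm with a two-finger parallel gripper is mounted at the origin on a cart in front of the work surface, level with it; the furniture and walls round the work are solid. World frame = base frame: x ahead of the robot, y to its left, z up, the work surface at z = 0. Lengths are in mm, angles in rad, forces in N, time in s.
With the tool pointing down it reaches from about 325 to 875 mm from the base axis. Payload 4.4 kg.
Tool frame: the origin (TCP) lies on the centre line of the jaws, within the pads' length; the fingertips stand 8 mm ahead of it and the grasp point (between the pads) lies 11 mm behind it; z points along the fingers, y is the direction in which the jaws open and shut (so a half turn about z gives the same grasp; the last joint's range is limited). The gripper opens to 85 mm and grips with 20 to 120 N. Pads are 22 mm wide; open, the fingers measure 114 mm over their backs; the gripper's body (76 mm by 85 mm) begins 54 mm behind the grasp point. The pads swing forward as they close: fully open they stand 13 mm farther back than shut.
Start: joints at [1.071, 0.207, 1.542, -0, 1.393, -0.15], TCP at [197.068, 540.177, 239.282] pointing down, gripper open.
Joint ranges: [-2.73, 2.73], [-0.86, 2.22], [0.23, 2.46], [-1.11, 4.25], [0.08, 2.63], [-2.82, 2.82]. Speed limits (rad/s): [2.79, 2.79, 3.14, 3.14, 3.14, 3.14].

### API

Orientations are given as a 3x3 rotation matrix whose columns are the frame's x, y, z axes.
In Python, from station import * gives the robot as it stands.
- The arm moves only by the tool send_rows, never from a script. Its argument "targets" is a list of rows, each an object of numbers: "rx", "ry", "rz": the turn, a rotation vector about the tool's x, y, z scaled (see below); "x", "y", "z": the shift along the tool's x, y, z scaled (see below); "claw": the gripper's target within -1 to 1 (fully open at 1, half-way at 0, shut at -1). A call has 1 to 8 rows; each row is the pose to reach, as a shift and turn from the pose measured when the call began, along the tool's axes at that moment; what a row does not reach only later rows make up. The controller multiplies each number of a shift by 0.5 m and each number of a turn by 2 rad. A row lasts 1/8 s, in which the tool goes at most 62.5 mm and 10.7 degrees, less where a joint would pass 70% of its speed; a pose out of reach is approached as far as the arm can. A call with a number of a shift or a turn outside -1 to 1 is refused whole. A call with a gripper value outside its range is refused whole. The fingers move at their own pace and stop on an object; "grip_force" is the grip in N (left out, the last holds). Time passes only in rows, so rows that repeat a pose let the fingers close. It gives the time, the measured TCP pose, the force and the opening at its end, in the units of the state.
- read_state(): the state, without advancing time (a new reading comes with each control period).
- read_camera(name): name is "side" or "top" or "wrist"; returns (picture, depth): 384x512x3 uint8, blue, green, red; 384x512 float32, mm along the optical axis (not along the pixel's ray), 0 where there is no reading.
- calibration(name): a dict with "fov_y" (degrees; the focal length in pixels is half the picture's height over the tangent of half this angle, whatever the lens; pixels are square), "cx", "cy" (the principal point, pixels), "R" (3x3) and "t" (3): a world point X has camera coordinates R X + t; the wrist camera has in their place "T_tool_cam" (4x4, takes a point from camera to tool coordinates, whose origin is the TCP and whose axes are the flange's). Camera axes: x right, y down, z forward; pixel columns grow to the right and rows downward; lengths in mm; the calibration is good to about 2 mm. A picture is of the moment at which its call begins: read the wrist's pose just before it. calibration takes no time and is no camera call.
- hand_in(): hands the job in, once; it reports no verdict.
The state is a dict: "t": time; "qpos": joint angles; "qvel": joint speeds; "joint_torque": joint torques, N m; "eef_pos": TCP position; "eef_rot": TCP orientation; "wrist_force": force on the tool from outside, world axes, zero at the start; "torque": the same for the moment, N m; "finger_gap": opening from 0.0 (shut) to 1.0 (fully open).
Only numpy, scipy, OpenCV 4.12 (cv2) and the standard library are available. Lean on these libraries where they do the work, as an engineer would, in place of code of your own. Each camera call takes 0.05 s, during which the arm holds its last target.

### The job

Using the crank knob, screw the ring gauge down its stud (clockwise from above) until resistance rises and it is seated on the stand's deck, then back it off exactly one full turn. Then take the thinner of the two forked gauges, the one that fits the gap, and slide it along the deck under the ring, slot astride the stud, fully home, and let go so that it lies flat. Leave the thicker fork and the other things round the stand where they are.

Things in the scene. Friction and masses are not known exactly. Their poses are not given: they have to be found in the camera images.
- stand: Grey gauging stand, fixed to the table: a block 90 (x) x 152 (y) x 40 mm high with a flat bare deck. Origin: at table height under the axis of the upright stud; z up. The block reaches from y = -102 to +50 mm and x = -45 to +45 mm; the fork belongs on the long part of the deck, on the -y side. The threaded stud is 24 mm thick and rises 60 mm above the deck.
- stud_foot (a point): Point on the stud's axis at deck height (40 mm above the table); axes as the stand's. A fixed microscope stands behind and to the left: its stage and eyepieces overhang 0.14 to 0.35 m above the table from about x = 0.57 m on, y = -0.05 to 0.2 m, in the robot's frame, so come to the knob from the front (x = 0.44 m), not past the microscope.
- ring_gauge (a joint): Angle of the ring gauge on the stud, rad: 0 = seated on the deck; grows as it is unscrewed (anticlockwise from above), to 12 at most; 6.28 = one turn above the seat. Starts between 3.5 and 9.0. Turning needs 0.10 Nm (1.8 N at the knob) all the way; at the seat the resistance rises steeply, past 6 N at the knob within 0.05 rad of 0. It stays where it is left.
- ring_under (a point): Centre of the underside of the steel ring gauge, on the stud axis. The ring is 72 mm across and 22 mm high and carries a flat crank arm, flush with its top, with the knob. It rises 16 mm a turn: the gap between deck and ring is 2.546 mm x the ring angle in rad (16 mm at one turn).
- knob_grip (a point): Grip point on the axis of the black crank knob, an upright handle 21 mm thick, 48 mm high (26 mm below to 22 mm above this point), standing on the crank arm. At ring angle q it is, in the stand's frame, at x = -56 sin q, y = 56 cos q, z = 88 + 2.546 q (mm). The knob spins freely about its own axis, so it can be led round in circles without turning the hand.
- thin_fork: The thinner forked gauge, aluminium, lying flat, loose, 0.25 kg: plate 120 x 66 x 8 mm. Origin: centre of its underside; x points to the prong ends; z up. Slot 34 mm wide, open at x = +60 mm, its bottom at x = +14 mm. An upright dark grip tab, 40 (x) x 12 (y) mm and reaching 41 mm above the plate, stands at x = -60 to -20 mm. Total height 49 mm.
- thin_fork_tab (a point): Grip point in the thin fork's tab: 38 mm above its underside, 11 mm below the tab's top, at fork x = -40 mm; axes as the fork's.
- thin_fork_slot (a point): Middle of the thin fork's slot at the underside, at fork x = +30 mm; lies near the stud axis at deck height when the fork is home.
- thick_fork: The thicker forked gauge, same outline and tab but with a plate 22 mm thick (total height 63 mm); too thick for the one-turn gap. Origin: centre of its underside, x to the prong ends. Must stay where it is.
- objective_can: Small round can near the front edge, white with a black top, 38 mm across, 54 mm high; bystander. Origin: centre of its underside.
- bench_timer: Round bench timer left of the stand (not the one at the back), 64 mm across, 49 mm high; bystander. Origin: centre of its underside.
- label_tape: Roll of tape lying flat behind the stand, 66 mm across, 19 mm high; bystander. Origin: centre of its underside.

How it is judged (in metres and radians):
On the way, in this order (a step that is already met when the one before it is completed fails the run):
1. the ring gauge is screwed down until it bears on its seat (angle 0 within 0.06 rad) (value of joint ring_gauge below 0.06 rad), for 0.1 s.
2. the ring gauge is backed off one full turn (6.28 within 0.45 rad), with no fork in the gap yet (value of joint ring_gauge between 5.83 and 6.73 rad and horizontal distance between thin_fork_slot and stud_foot above 0.04 m), for 0.3 s.
At the end, for the whole second after the job is handed in: The ring gauge stands one turn above its seat (6.28 rad within 0.45), and the thin fork lies flat and at rest on the long part of the deck under the ring, the middle of its slot within 12 mm of the stud axis and 3 mm of deck height (value of joint ring_gauge between 5.83 and 6.73 rad and horizontal distance between thin_fork_slot and stud_foot below 0.012 m and z of thin_fork_slot in the frame of stud_foot between -0.003 and 0.003 m and y of thin_fork in the frame of stand below -0.015 m and angle between thin_fork's own z axis and vertical below 0.06 rad and linear speed of thin_fork below 0.02 m/s); the robot touches nothing.
It fails at once if the thick fork is displaced by more than 25 mm (distance of thick_fork from where it was at the start of the episode above 0.025 m).
It fails at once if the can is displaced by more than 25 mm or tipped (distance of objective_can from where it was at the start of the episode above 0.025 m or angle between objective_can's own z axis and vertical above 0.5 rad).
It fails at once if the timer is displaced by more than 25 mm (distance of bench_timer from where it was at the start of the episode above 0.025 m).
It fails at once if the tape is displaced by more than 25 mm (distance of label_tape from where it was at the start of the episode above 0.025 m).
It also fails if it takes over 67 s, if anything falls off the work surface, if the arm or the gripper's body presses on something with over 40 N, if the wrist force passes 120 N, or if a joint passes its speed limit or range.

## Working session

There is one attempt and no reset: what is moved stays moved. The work goes in short steps, Python scripts to look and compute and a tool call to move; the robot and the scene stay as the last step left them, time stands still between calls to the robot, and variables do not carry over. Pictures are saved under pics/ and viewed, and the job is handed in when it is done.

Besides the shell and the picture viewer there is one more tool, called after "Call:" as name(argument=value, ...) on one line, values as JSON. send_rows: Moves the arm, as the interface text tells. Shifts and turns lie within -1 to 1; 1 stands for 0.5 m of shift or 2 rad of turn. Its arguments: {"type":"object","properties":{"targets":{"type":"array","items":{"type":"object","properties":{"rx":{"type":"number"},"ry":{"type":"number"},"rz":{"type":"number"},"x":{"type":"number"},"y":{"type":"number"},"z":{"type":"number"},"claw":{"type":"number"}}}},"grip_force":{"type":"number"}},"required":["targets"]}

```bash
ls; mkdir -p pics
python3 - <<'E'
from station import *
import cv2, numpy as np
s=read_state()
print({k:np.round(v,3).tolist() for k,v in s.items()})
for n in ["side","top","wrist"]:
    p,d=read_camera(n); cv2.imwrite(f"pics/{n}0.png",p); np.save(f"pics/{n}0.npy",d)
    c=calibration(n); print(n,{k:np.round(v,4).tolist() for k,v in c.items()})
E
```

```text
pics
{'t': 0.0, 'qpos': [1.071, 0.207, 1.543, 0.0, 1.393, -0.151], 'qvel': [0.001, 0.001, -0.0, 0.001, 0.0, -0.001], 'joint_torque': [-0.0, -38.304, -29.159, -0.0, 0.011, -0.0], 'eef_pos': [196.694, 539.522, 238.1], 'eef_rot': [[-0.939, 0.343, -0.001], [0.343, 0.939, -0.002], [0.0, -0.002, -1.0]], 'wrist_force': [0.658, -0.469, -0.548], 'torque': [0.017, -0.027, -0.029], 'finger_gap': 0.995}
side {'fov_y': 51.1524, 'cx': 251.3908, 'cy': 192.8775, 'R': [[-0.9922, -0.1234, 0.0146], [-0.0822, 0.5635, -0.822], [0.0932, -0.8169, -0.5693]], 't': [503.3271, 147.0968, 1479.7172]}
top {'fov_y': 55.3846, 'cx': 261.1755, 'cy': 183.0105, 'R': [[0.0121, -0.9999, 0.0057], [-0.9851, -0.0129, -0.1713], [0.1713, -0.0036, -0.9852]], 't': [-53.0335, 516.4488, 1189.2281]}
wrist {'fov_y': 60.4805, 'cx': 255.9815, 'cy': 197.1699, 'T_tool_cam': [[-0.001, -0.9523, -0.3052, 78.0062], [1.0, -0.0008, -0.0007, -0.1678], [0.0004, -0.3052, 0.9523, -134.4384], [0.0, 0.0, 0.0, 1.0]]}
```

View pics/side0.png

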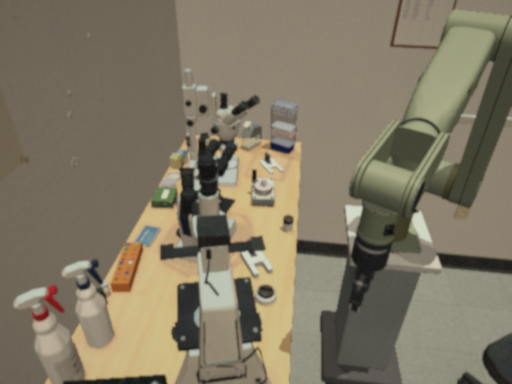

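View pics/top0.png

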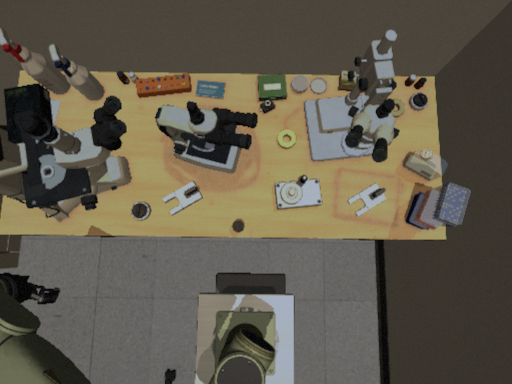

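View pics/wrist0.png

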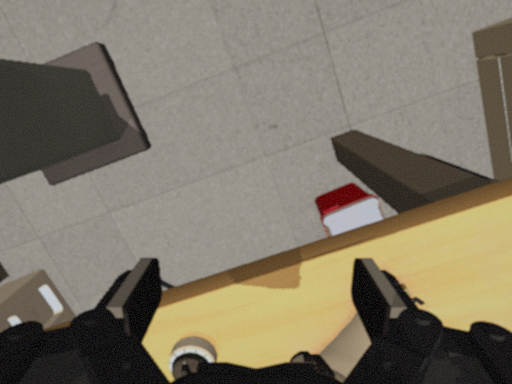

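```bash
cat > h.py <<'E'
import numpy as np, cv2
from station import *
def cam(n):
    c=calibration(n); f=192/np.tan(np.radians(c['fov_y'])/2); return c,f
def pix2w(n,u,v,d):
    c,f=cam(n); X=np.array([(u-c['cx'])/f*d,(v-c['cy'])/f*d,d])
    return np.array(c['R']).T@(X-np.array(c['t']))
def ray2z(n,u,v,z):
    c,f=cam(n); R=np.array(c['R']); o=-R.T@np.array(c['t']); r=R.T@np.array([(u-c['cx'])/f,(v-c['cy'])/f,1])
    return o+r*(z-o[2])/r[2]
def w2pix(n,X):
    c,f=cam(n); P=np.array(c['R'])@np.array(X)+np.array(c['t']); return P[0]/P[2]*f+c['cx'],P[1]/P[2]*f+c['cy'],P[2]
def cloud(n,d):
    c,f=cam(n); v,u=np.mgrid[:384,:512]; P=np.stack([(u-c['cx'])/f*d,(v-c['cy'])/f*d,d],-1)-np.array(c['t'])
    return P@np.array(c['R'])
E
python3 - <<'E'
from h import *
p=cv2.imread('pics/top0.png');d=np.load('pics/top0.npy')
for k,(x0,y0,x1,y1) in {'st':(265,165,335,218),'l':(155,170,225,222),'r':(335,170,405,222)}.items():
    cv2.imwrite(f'pics/c_{k}.png',cv2.resize(p[y0:y1,x0:x1],None,fx=11,fy=11,interpolation=cv2.INTER_CUBIC))
C=cloud('top',d)
for nm,sl in {'l':(slice(178,218,3),slice(160,206,3)),'r':(slice(180,218,3),slice(345,390,3)),'st':(slice(174,214,3),slice(272,326,3))}.items():
    print(nm);print(np.round(C[sl][...,2]).astype(int))
E
```

```text
l
[[-2  1 -2 -4 -5 -1 -5 -1  1  0 -2 -3  1  2 -1  0]
 [ 1 -2  3 -4 -2 -3  0 -3 -2  2 -1 -1  2 -1 -1 -1]
 [ 0  1 -3  0 -1  2 -2 -1 -1 -1 19 23 -2 -2 -1  0]
 [-7  0 -5 -2 -4 -2  0  2 19 15 24 61 26 -3  1  0]
 [-3 -4  0 -4 -5 -2 20 20 20 62 61 64 41  2 -1 -7]
 [-2  1 -5  5 21 20 18 20 24 59 48 29 24 20 -1 -4]
 [-1 -2  1 23 18 17 21 19 23 24 20 18 23 20  0 -5]
 [ 4 23 17 24  5 -5 21 20 22 15 19 18 23 18  0 -2]
 [ 0  2  9 -5 -1 -4 -3 21 23 18 21 26  0  0 -4 -6]
 [ 0 -3 -1  0 -1 -1 -2 17 19 21  6 -2  3 -3 -2  0]
 [ 1  1 -7  3  1 20 19 21 13 -5 -5 -3 -3 -7  2 -3]
 [-5 -2 -2 19 14 24 17 -3 -1 -2  3  0 -1 -1 -2 -3]
 [-4 -4  2 -3 21  1 -3  3  0  2 -2  1  2 -2 -6 -3]
 [ 2  0 -1 -6  0 -3 -1  1  2  0 -3 -2  0 -3  1  2]]
r
[[-1 -1 -4  0  2  0 -2  2 -1 -1 -5 -2  2  0 -1]
 [ 4  0  5 -2 -3 -2 -6 -2 -1  0 -2  1 -2 -5 -1]
 [-3 -4 -2 -3  2  0  2  1 -4  9  7  7 -2 -7 -1]
 [-4  0 -1 -2 -2 -2  6  6 10  6  1  5 -3 51 -4]
 [-4 -4  0 -1 -2  2  3 10  9  8 10 48 51 -6  1]
 [-3  1 -3 -1 12  8  7  5  7 14 43 46  3  7 -1]
 [-3  1  7  8  3  0  9  3  6 10  9  4  6  6 -3]
 [ 4 11  6  7  3  0  0 11  7  7  4 11  7 -2 -
[... 877 characters left out ...]
0   40   41
    38   39   34   -2]
 [  -4   -5   36   70   73   69   89   90   70   74   68   37   40   38
    37   38   38   -6]
 [   2    2   39   44   69   68   72   69   72   67   40   44   36   41
    37   40   35    1]
 [  -4   -3   43   36   71   71   67   69   74   57   43   38   44   40
    39   40   39   -2]
 [  -1    3   37   40   38   37   61   71   34   41   40   39   38   41
    38   37   37    0]
 [  -6   -3   39   40   39   40   35   38   36   34   20   10    1    0
    -1   -2    0    2]
 [   2   -2   -2   -3    0    0    1    2   -4   -4   -2   -3    5   -2
    -2    1    1    1]
 [  -6   -4   -3   -1    0    3   -2    1   -2    2   -2    0   -1   -3
    -2    1   -2   -3]]
```

View pics/c_st.png

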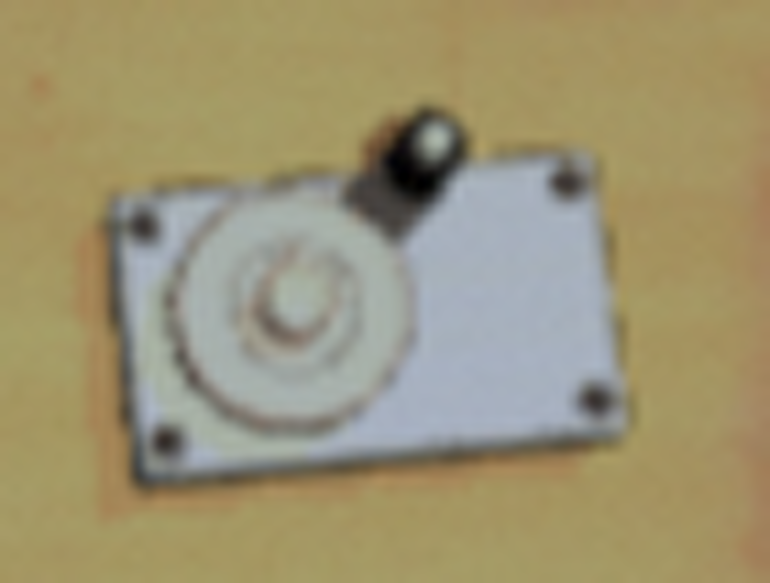

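View pics/c_l.png

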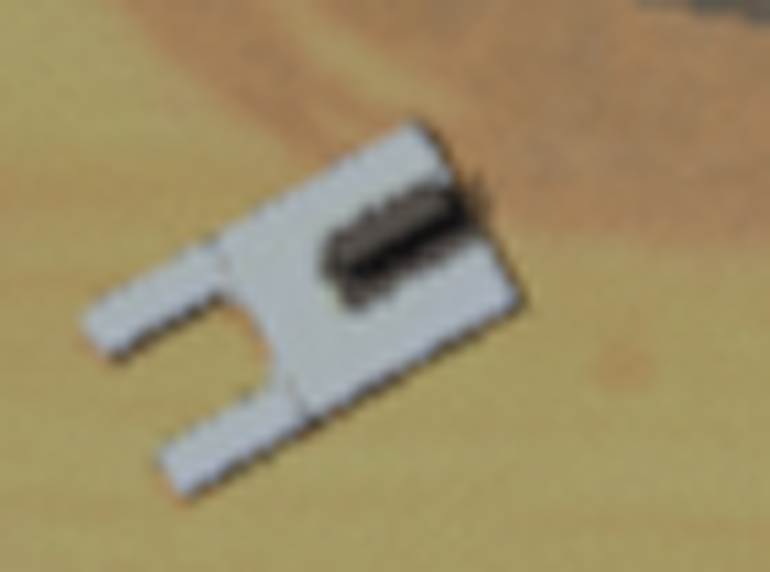

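View pics/c_r.png

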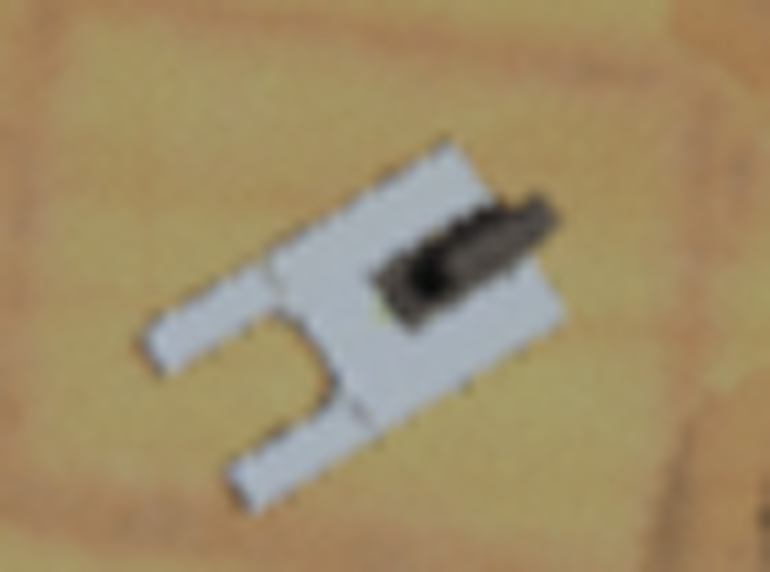

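Run:
```python
from h import *
d=np.load('pics/top0.npy');C=cloud('top',d)
g=lambda x,y,o,z: ray2z('top',(x+.5)/11-.5+o[0],(y+.5)/11-.5+o[1],z)
o=(265,165)
c=[g(x,y,o,40) for x,y in [(115,195),(592,155),(622,435),(140,482)]]
print('deck corners',np.round(c,1))
# corners in stand frame
M=np.array([[45,50],[45,-102],[-45,-102],[-45,50]]);W=np.array(c)[:,:2]
def fit(M,W):
    mc,wc=M.mean(0),W.mean(0);H=(M-mc).T@(W-wc);a=np.arctan2(H[0,1]-H[1,0],H[0,0]+H[1,1])
    R=np.array([[np.cos(a),-np.sin(a)],[np.sin(a),np.cos(a)]]);return R,wc-R@mc,a,W-(M@R.T+wc-R@mc)
R,t,a,r=fit(M,W);print('stand',t,a,np.round(r,1))
print('stud top',g(295,297,o,100)[:2])
# ring circle & depth clouds
m=(C[...,2]>60)&(C[...,2]<80); m[:160]=0;m[220:]=0;m[:,:265]=0;m[:,335:]=0
P=C[m];e=np.linalg.norm(P[:,:2]-t,axis=1);print('ring top z',np.median(P[e<38,2]),P[e<38,2].mean(),P[e<38,:2].mean(0),(e<38).sum())
dk=(abs(C[...,2]-40)<10);dk[:160]=0;dk[220:]=0;dk[:,:265]=0;dk[:,335:]=0;print('deck z',np.median(C[dk][:,2]))
k=(C[...,2]>100)&(C[...,2]<140);k[:160]=0;k[195:]=0;k[:,:295]=0;k[:,335:]=0
print('knob',C[k].round())
kt=g(435,140,o,118);print('knobtop',kt); v=R.T@(kt[:2]-t);print('stand frame',v,'q',np.arctan2(-v[0],v[1])%(2*np.pi))
o=(335,170)
c=[g(x,y,o,8) for x,y in [(142,345),(255,510),(565,307),(450,143)]]
M=np.array([[60,33],[60,-33],[-60,-33],[-60,33.]])
# x to prongs, y left: determine
W=np.array(c)[:,:2];print(np.round(W,1))
for s in(1,-1):
    R2,t2,a2,r2=fit(M*[1,s],W);print('fork',t2,a2,np.round(r2,1).tolist())
o=(155,170)
c=[g(x,y,o,22) for x,y in [(80,325),(190,500),(522,295),(412,122)]]
R2,t2,a2,r2=fit(M*[1,-1],np.array(c)[:,:2]);print('thick',t2,a2,r2.round(1).tolist())
for n,u,v in [('can',238,226),('timer',141,211),('tape',287,139)]: print(n,ray2z('top',u,v,40))
```

```text
deck corners [[ 521.   -93.4   40. ]
 [ 535.5 -240.6   40. ]
 [ 448.7 -248.5   40. ]
 [ 432.5 -101.5   40. ]]
stand [ 481.82836787 -145.10418886] 0.10057627520767563 [[-0.5 -2.5]
 [-1.3  1.5]
 [ 1.4  2.6]
 [ 0.4 -1.6]]
stud top [ 480.93365565 -143.51950496]
ring top z 70.45576744864327 70.33786099536361 [ 479.92318002 -145.80610577] 336
deck z 38.65367354394935
knob [[ 529. -176.  117.]
 [ 528. -179.  119.]
 [ 529. -182.  116.]
 [ 529. -185.  118.]
 [ 529. -189.  118.]
 [ 526. -176.  114.]
 [ 526. -179.  117.]
 [ 525. -182.  123.]
 [ 525. -185.  120.]
 [ 526. -192.  114.]
 [ 524. -174.  108.]
 [ 522. -176.  117.]
 [ 522. -179.  119.]
 [ 522. -182.  118.]
 [ 522. -185.  118.]
 [ 522. -188.  119.]
 [ 523. -192.  117.]
 [ 520. -174.  110.]
 [ 519. -176.  116.]
 [ 518. -179.  121.]
 [ 520. -183.  115.]
 [ 519. -185.  119.]
 [ 519. -189.  118.]
 [ 520. -193.  112.]
 [ 519. -175.  100.]
 [ 517. -177.  110.]
 [ 516. -179.  119.]
 [ 515. -182.  121.]
 [ 516. -186.  116.]
 [ 516. -189.  116.]
 [ 514. -177.  108.]
 [ 514. -180.  109.]
 [ 513. -183.  113.]
 [ 514. -186.  112.]
 [ 515. -190.  103.]
 [ 479. -155.  101.]]
knobtop [ 524.63249518 -182.53790092  118.        ]
stand frame [ 38.82921621 -41.54236492] q 3.8932460683921684
[[ 464.7 -345.1]
 [ 413.4 -378.9]
 [ 478.4 -478.6]
 [ 530.3 -444.5]]
fork [ 471.68319646 -411.77612858] 2.151113505107201 [[53.5, 34.6], [-53.0, -35.4], [-53.8, -34.7], [53.3, 35.5]]
fork [ 471.68319646 -411.77612858] 2.1515856766764654 [[-1.7, -1.6], [2.2, 0.8], [1.4, 1.5], [-1.9, -0.7]]
thick [466.68566986 222.70340777] 2.1535544359104177 [[-0.2, -0.0], [1.2, -0.6], [0.0, 0.2], [-1.1, 0.4]]
can [372.16042128  28.56322401  40.        ]
timer [417.91025874 353.09661724  40.        ]
tape [ 673.60303162 -134.03950604   40.        ]
```

```bash
cat >> h.py <<'E'
def rel(targets,head=None,verbose=True):
    """world TCP targets (mm) -> scaled tool-axes shifts from current pose; head: final tool-x heading deg"""
    s=read_state();R=np.array(s['eef_rot']);p=np.array(s['eef_pos'])
    from scipy.spatial.transform import Rotation as Ro
    rv=np.zeros(3)
    if head is not None:
        h=np.radians(head);Rt=np.array([[np.cos(h),np.sin(h),0],[np.sin(h),-np.cos(h),0],[0,0,-1]]).T
        Rt=np.stack([[np.cos(h),np.sin(h),0],[np.sin(h),-np.cos(h),0],[0,0,-1.]],1)
        rv=Ro.from_matrix(R.T@Rt).as_rotvec()
    print('pos',p.round(1),'head',np.degrees(np.arctan2(R[1,0],R[0,0])).round(1),'zaxis',R[:,2].round(3),'t',s['t'],'gap',s['finger_gap'],'F',np.round(s['wrist_force'],1),'T',np.round(s['torque'],2))
    for T in targets:
        d=R.T@(np.array(T)-p)/500
        print(np.round(d,4).tolist(),'rot',np.round(rv/2,4).tolist())
E
python3 -c "
from h import *
rel([(380,100,238)],160)"
```

```text
pos [196.8 539.7 238.3] head 160.0 zaxis [-0.001 -0.002 -1.   ] t 0.15 gap 0.9995913874383252 F [-0.1 -0.5  0.1] T [ 0.02 -0.01  0.02]
[-0.6456, -0.7005, 0.0018] rot [-0.0009, -0.0001, -0.0004]
```

Call:
send_rows(targets=[{"x":-0.645,"y":-0.7,"z":0,"claw":1},{"x":-0.645,"y":-0.7,"z":0},{"x":-0.645,"y":-0.7,"z":0},{"x":-0.645,"y":-0.7,"z":0},{"x":-0.645,"y":-0.7,"z":0},{"x":-0.645,"y":-0.7,"z":0},{"x":-0.645,"y":-0.7,"z":0},{"x":-0.645,"y":-0.7,"z":0}], grip_force=60)

```text
invalid input
```

```bash
python3 -c "
from h import *
rel([(455,-185,230)],160)"
```

```text
pos [196.8 539.7 238.3] head 160.0 zaxis [-0.001 -0.002 -1.   ] t 0.15 gap 0.9995913874383252 F [-0.1 -0.5  0.1] T [ 0.02 -0.01  0.02]
[-0.9819, -1.1845, 0.0185] rot [-0.0009, -0.0001, -0.0004]
```

Call:
send_rows(targets=[{"x":-0.645,"y":-0.7,"z":0,"rx":0,"ry":0,"rz":0,"claw":1},{"x":-0.645,"y":-0.7,"z":0,"rx":0,"ry":0,"rz":0,"claw":1},{"x":-0.645,"y":-0.7,"z":0,"rx":0,"ry":0,"rz":0,"claw":1},{"x":-0.645,"y":-0.7,"z":0,"rx":0,"ry":0,"rz":0,"claw":1},{"x":-0.645,"y":-0.7,"z":0,"rx":0,"ry":0,"rz":0,"claw":1},{"x":-0.645,"y":-0.7,"z":0,"rx":0,"ry":0,"rz":0,"claw":1},{"x":-0.645,"y":-0.7,"z":0,"rx":0,"ry":0,"rz":0,"claw":1},{"x":-0.645,"y":-0.7,"z":0,"rx":0,"ry":0,"rz":0,"claw":1}], grip_force=60)

```text
t: 1.15
eef_pos: [380.2, 97.9, 238.9]
eef_rot: [[-0.939, 0.345, -0.0], [0.345, 0.939, -0.002], [-0.0, -0.002, -1.0]]
wrist_force: [0.8, -0.4, 0.7]
finger_gap: 1.001
```

```bash
python3 -c "
from h import *
rel([(455,-185,230)],160)"
```

```text
pos [380.2  97.9 238.9] head 159.8 zaxis [-0.    -0.002 -1.   ] t 1.15 gap 1.0013379898928116 F [ 0.8 -0.4  0.7] T [ 0.02 -0.06 -0.02]
[-0.3356, -0.4794, 0.0188] rot [-0.001, 0.0001, -0.0016]
```

Call:
send_rows(targets=[{"x":-0.335,"y":-0.48,"z":0.02,"rx":0,"ry":0,"rz":0,"claw":1},{"x":-0.335,"y":-0.48,"z":0.02,"rx":0,"ry":0,"rz":0,"claw":1},{"x":-0.335,"y":-0.48,"z":0.02,"rx":0,"ry":0,"rz":0,"claw":1},{"x":-0.335,"y":-0.48,"z":0.02,"rx":0,"ry":0,"rz":0,"claw":1},{"x":-0.335,"y":-0.48,"z":0.02,"rx":0,"ry":0,"rz":0,"claw":1},{"x":-0.335,"y":-0.48,"z":0.02,"rx":0,"ry":0,"rz":0,"claw":1}])

```text
t: 1.9
eef_pos: [454.8, -188.0, 228.9]
eef_rot: [[-0.937, 0.349, -0.001], [0.349, 0.937, -0.002], [0.0, -0.002, -1.0]]
wrist_force: [0.3, 0.4, -0.1]
finger_gap: 1.004
```

Run:
```python
from h import *
s=read_state()
p,d=read_camera('wrist');cv2.imwrite('pics/w1.png',p);np.savez('pics/w1.npz',d=d,R=s['eef_rot'],p=s['eef_pos'])
rel([(524,-182,87+13+40),(524,-182,87)],160)
```

```text
pos [ 454.3 -186.1  228.8] head 159.7 zaxis [-0.002 -0.001 -1.   ] t 1.95 gap 1.0029838053878153 F [-0.2  0.5 -0.2] T [-0.01 -0.03 -0.01]
[-0.128, 0.0564, 0.1774] rot [-0.0006, -0.0006, -0.003]
[-0.1282, 0.0565, 0.2834] rot [-0.0006, -0.0006, -0.003]
```

View pics/w1.png

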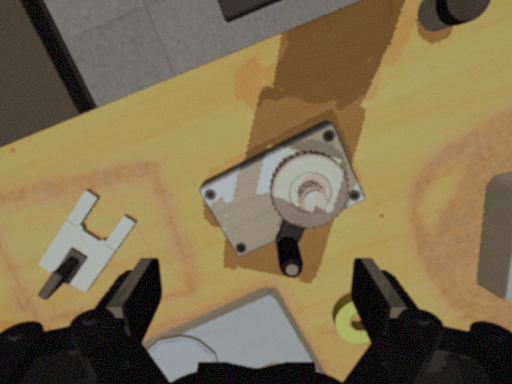

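```bash
cat >> h.py <<'E'
def wray(f,u,v,z):
    """wrist pixel -> world at height z, f = npz with pose"""
    c,fo=cam('wrist');T=np.array(c['T_tool_cam']);R=f['R'];p=f['p']
    o=R@T[:3,3]+p; r=R@T[:3,:3]@np.array([(u-c['cx'])/fo,(v-c['cy'])/fo,1]);return o+r*(z-o[2])/r[2]
def fit(M,W):
    M=np.array(M,float);W=np.array(W)[:,:2]
    mc,wc=M.mean(0),W.mean(0);H=(M-mc).T@(W-wc);a=np.arctan2(H[0,1]-H[1,0],H[0,0]+H[1,1])
    R=np.array([[np.cos(a),-np.sin(a)],[np.sin(a),np.cos(a)]]);return R,wc-R@mc,a,W-(M@R.T+wc-R@mc)
E
python3 - <<'E'
from h import *
p=cv2.imread('pics/w1.png')
for k,(x0,y0,x1,y1) in {'w1s':(190,110,380,290),'w1f':(25,175,150,310)}.items():
    f=4 if k=='w1s' else 4
    cv2.imwrite(f'pics/{k}.png',cv2.resize(p[y0:y1,x0:x1],None,fx=4,fy=4,interpolation=cv2.INTER_CUBIC)[:600])
E
```

```text
(no output)
```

View pics/w1s.png

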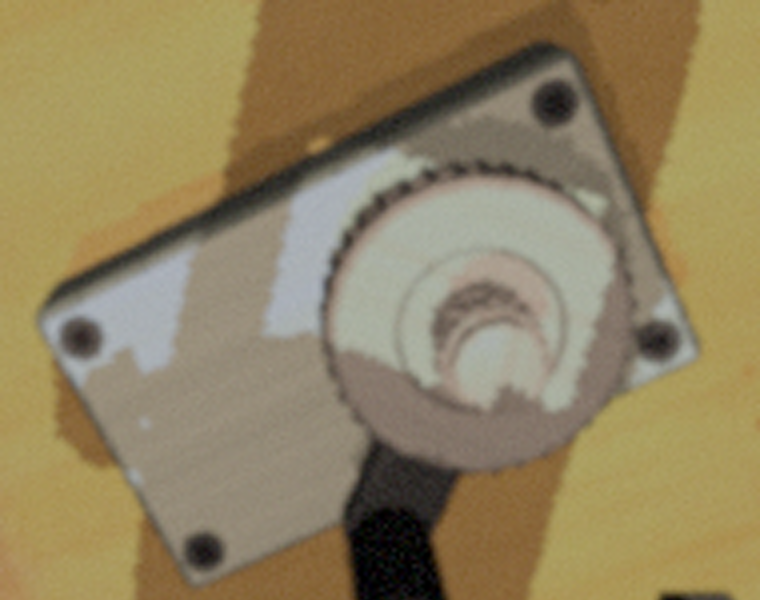

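View pics/w1f.png

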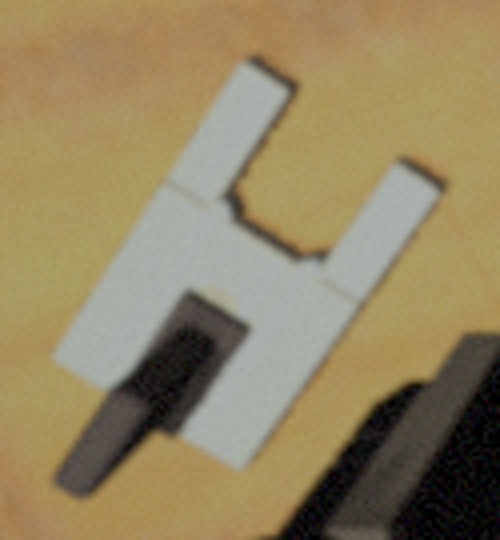

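Run:
```python
from h import *
f=np.load('pics/w1.npz')
g=lambda x,y,o,z: wray(f,(x+.5)/4-.5+o[0],(y+.5)/4-.5+o[1],z)
o=(190,110)
W=[g(x,y,o,40) for x,y in [(39,318),(572,52),(698,352),(192,585)]]
R,t,a,r=fit([(-45,-102),(-45,50),(45,50),(45,-102)],W);print('stand',t,a,r.round(1).tolist())
print('stud',g(500,362,o,100))
k=wray(f,291,269,119.9);v=R.T@(k[:2]-t);print('knob',k,v,np.linalg.norm(v),np.arctan2(-v[0],v[1])%6.283)
o=(25,175)
W=[g(x,y,o,8) for x,y in [(248,64),(445,190),(243,470),(53,358)]]
R,t,a,r=fit([(60,33),(60,-33),(-60,-33),(-60,33)],W);print('fork',t,a,r.round(1).tolist(),'tab',t+R@[-40,0])
```

```text
stand [ 481.19665781 -145.38833467] 0.11047434750907295 [[2.4, 2.8], [2.8, -1.7], [-2.6, -2.7], [-2.6, 1.7]]
stud [ 480.19641083 -145.49894872  100.        ]
knob [ 523.69354946 -183.21292434  119.9       ] [ 38.06767463 -42.27928018] 56.8918744975719 3.8744357018043707
fork [ 471.86622845 -411.15571592] 2.121809973934325 [[1.7, -0.2], [-0.8, -0.1], [-1.2, 0.1], [0.3, 0.2]] tab [ 492.80827322 -445.23548647]
```

Call:
send_rows(targets=[{"x":-0.126,"y":0.056,"z":0.15,"rx":0,"ry":0,"rz":0,"claw":1},{"x":-0.126,"y":0.056,"z":0.15,"rx":0,"ry":0,"rz":0,"claw":1},{"x":-0.126,"y":0.056,"z":0.15,"rx":0,"ry":0,"rz":0,"claw":1},{"x":-0.126,"y":0.056,"z":0.22,"rx":0,"ry":0,"rz":0,"claw":1},{"x":-0.126,"y":0.056,"z":0.28,"rx":0,"ry":0,"rz":0,"claw":1},{"x":-0.126,"y":0.056,"z":0.28,"rx":0,"ry":0,"rz":0,"claw":1}])

```text
t: 2.7
eef_pos: [520.5, -180.1, 87.7]
eef_rot: [[-0.938, 0.347, -0.006], [0.347, 0.938, 0.002], [0.006, -0.001, -1.0]]
wrist_force: [-0.6, 0.7, -0.1]
finger_gap: 0.995
```

Run:
```python
from h import *
rel([(522.8,-182.4,88)],160)
```

```text
pos [ 520.5 -180.1   87.7] head 159.7 zaxis [-0.006  0.002 -1.   ] t 2.7 gap 0.994913039051535 F [-0.6  0.7 -0.1] T [-0.   -0.05 -0.01]
[-0.0059, -0.0027, -0.0007] rot [-0.0003, -0.0031, -0.0025]
```

Adjust, then close on the knob.

Call:
send_rows(targets=[{"x":-0.006,"y":-0.003,"z":0,"rx":0,"ry":-0.003,"rz":0,"claw":1},{"x":-0.006,"y":-0.003,"z":0,"rx":0,"ry":-0.003,"rz":0,"claw":-0.3},{"x":-0.006,"y":-0.003,"z":0,"rx":0,"ry":-0.003,"rz":0,"claw":-1},{"x":-0.006,"y":-0.003,"z":0,"rx":0,"ry":-0.003,"rz":0,"claw":-1},{"x":-0.006,"y":-0.003,"z":0,"rx":0,"ry":-0.003,"rz":0,"claw":-1},{"x":-0.006,"y":-0.003,"z":0,"rx":0,"ry":-0.003,"rz":0,"claw":-1}], grip_force=50)

```text
t: 3.45
eef_pos: [523.0, -182.6, 88.0]
eef_rot: [[-0.938, 0.347, -0.0], [0.347, 0.938, -0.0], [-0.0, -0.0, -1.0]]
wrist_force: [0.4, -0.4, 1.5]
finger_gap: 0.231
```

```bash
cat >> h.py <<'E'
STUD=np.array([481.,-145.2]);YAW=0.105
def kn(q,r=56.):
    v=np.array([-r*np.sin(q),r*np.cos(q)]);c,s=np.cos(YAW),np.sin(YAW);return STUD+np.array([c*v[0]-s*v[1],s*v[0]+c*v[1]])
def qof(p):
    d=np.array(p)[:2]-STUD;c,s=np.cos(YAW),np.sin(YAW);v=np.array([c*d[0]+s*d[1],-s*d[0]+c*d[1]]);return np.arctan2(-v[0],v[1])%(2*np.pi),np.linalg.norm(v)
def arc(q0,q1,n):
    """shifts along an arc from the present pose for ring angles q0->q1 (unwrapped) in n rows"""
    s=read_state();p=np.array(s['eef_pos']);R=np.array(s['eef_rot']);b=kn(q0)
    print('q meas',qof(p),'F',np.round(s['wrist_force'],1),'t',s['t'],'pos',p.round(1))
    for q in np.linspace(q0,q1,n+1)[1:]:
        w=np.array([*(kn(q)-b),2.546*(q-q0)]);print(round(q,2),(R.T@w/500).round(3).tolist())
E
python3 - <<'E'
from h import *
s=read_state();print(s['finger_gap']);q=qof(s['eef_pos'])[0]
arc(q,q-1.2,8)
rel([kn(q).tolist()+[87.7]],160)
p,d=read_camera('wrist');cv2.imwrite('pics/w2.png',p)
E
```

```text
0.23084881684790154
q meas (np.float64(3.8800893595248924), np.float64(56.264747081366856)) F [ 0.4 -0.4  1.5] t 3.45 pos [ 523.  -182.6   88. ]
3.73 [0.007, -0.015, 0.001]
3.58 [0.017, -0.029, 0.002]
3.43 [0.028, -0.041, 0.002]
3.28 [0.041, -0.052, 0.003]
3.13 [0.056, -0.06, 0.004]
2.98 [0.071, -0.066, 0.005]
2.83 [0.088, -0.07, 0.005]
2.68 [0.105, -0.071, 0.006]
pos [ 523.  -182.6   88. ] head 159.7 zaxis [-0. -0. -1.] t 3.45 gap 0.23084881684790154 F [ 0.4 -0.4  1.5] T [ 0.13  0.06 -0.01]
[0.0005, 0.0002, 0.0006] rot [-0.0002, 0.0, -0.0026]
```

View pics/w2.png

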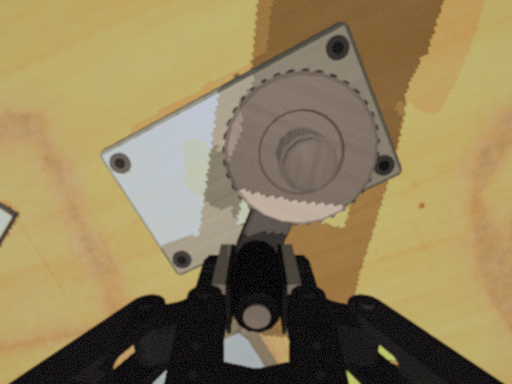

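Call:
send_rows(targets=[{"x":0.007,"y":-0.015,"z":0.001,"rx":0,"ry":0,"rz":0,"claw":-1},{"x":0.017,"y":-0.029,"z":0.002,"rx":0,"ry":0,"rz":0,"claw":-1},{"x":0.028,"y":-0.041,"z":0.002,"rx":0,"ry":0,"rz":0,"claw":-1},{"x":0.041,"y":-0.052,"z":0.003,"rx":0,"ry":0,"rz":0,"claw":-1},{"x":0.056,"y":-0.06,"z":0.004,"rx":0,"ry":0,"rz":0,"claw":-1},{"x":0.071,"y":-0.066,"z":0.005,"rx":0,"ry":0,"rz":0,"claw":-1},{"x":0.088,"y":-0.07,"z":0.005,"rx":0,"ry":0,"rz":0,"claw":-1},{"x":0.105,"y":-0.071,"z":0.006,"rx":0,"ry":0,"rz":0,"claw":-1}])

```text
t: 4.5
eef_pos: [461.1, -197.7, 85.0]
eef_rot: [[-0.938, 0.347, 0.001], [0.347, 0.938, -0.001], [-0.001, -0.001, -1.0]]
wrist_force: [3.5, 1.7, 1.5]
finger_gap: 0.23
```

Run:
```python
from h import *
s=read_state();print(s['finger_gap']);q=qof(s['eef_pos'])[0]
arc(q,q-1.2,8)
rel([kn(q).tolist()+[77+2.546*q+1]],160)
```

```text
0.22963591382828138
q meas (np.float64(2.6749640374834724), np.float64(56.13089772120277)) F [3.5 1.7 1.5] t 4.5 pos [ 461.1 -197.7   85. ]
2.52 [0.017, 0.001, 0.001]
2.37 [0.033, 0.005, 0.001]
2.22 [0.049, 0.012, 0.002]
2.07 [0.063, 0.02, 0.003]
1.92 [0.076, 0.031, 0.004]
1.77 [0.087, 0.043, 0.004]
1.62 [0.097, 0.057, 0.005]
1.47 [0.104, 0.072, 0.006]
pos [ 461.1 -197.7   85. ] head 159.7 zaxis [ 0.001 -0.001 -1.   ] t 4.5 gap 0.22963591382828138 F [3.5 1.7 1.5] T [ 0.53 -0.57  0.04]
[-0.0, 0.0003, 0.0004] rot [-0.0003, 0.0004, -0.0026]
```

Excellent tracking; continue.

Call:
send_rows(targets=[{"x":0.017,"y":0.001,"z":0.001,"rx":0,"ry":0,"rz":0,"claw":-1},{"x":0.033,"y":0.005,"z":0.001,"rx":0,"ry":0,"rz":0,"claw":-1},{"x":0.049,"y":0.012,"z":0.002,"rx":0,"ry":0,"rz":0,"claw":-1},{"x":0.063,"y":0.02,"z":0.003,"rx":0,"ry":0,"rz":0,"claw":-1},{"x":0.076,"y":0.031,"z":0.004,"rx":0,"ry":0,"rz":0,"claw":-1},{"x":0.087,"y":0.043,"z":0.004,"rx":0,"ry":0,"rz":0,"claw":-1},{"x":0.097,"y":0.057,"z":0.005,"rx":0,"ry":0,"rz":0,"claw":-1},{"x":0.104,"y":0.072,"z":0.006,"rx":0,"ry":0,"rz":0,"claw":-1}])

```text
t: 5.5
eef_pos: [425.0, -145.8, 82.1]
eef_rot: [[-0.938, 0.347, 0.001], [0.347, 0.938, -0.002], [-0.002, -0.001, -1.0]]
wrist_force: [3.3, -1.3, -1.3]
finger_gap: 0.231
```

Run:
```python
from h import *
s=read_state();print(s['finger_gap']);q=qof(s['eef_pos'])[0]
arc(q,0.25,8)
rel([kn(q).tolist()+[77+2.546*q+1]],160)
```

```text
0.23071057998107947
q meas (np.float64(1.475841812212541), np.float64(56.036160212611165)) F [ 3.3 -1.3 -1.3] t 5.5 pos [ 425.  -145.8   82.1]
1.32 [0.005, 0.016, 0.001]
1.17 [0.007, 0.033, 0.002]
1.02 [0.007, 0.051, 0.002]
0.86 [0.004, 0.067, 0.003]
0.71 [-0.002, 0.084, 0.004]
0.56 [-0.009, 0.099, 0.005]
0.4 [-0.02, 0.113, 0.005]
0.25 [-0.032, 0.125, 0.006]
pos [ 425.  -145.8   82.1] head 159.7 zaxis [ 0.001 -0.002 -1.   ] t 5.5 gap 0.23071057998107947 F [ 3.3 -1.3 -1.3] T [-0.43 -0.69  0.05]
[-0.0001, 0.0, 0.0006] rot [-0.0007, 0.0008, -0.0025]
```

Call:
send_rows(targets=[{"x":0.005,"y":0.016,"z":0.001,"rx":0,"ry":0,"rz":0,"claw":-1},{"x":0.007,"y":0.033,"z":0.002,"rx":0,"ry":0,"rz":0,"claw":-1},{"x":0.007,"y":0.051,"z":0.002,"rx":0,"ry":0,"rz":0,"claw":-1},{"x":0.004,"y":0.067,"z":0.003,"rx":0,"ry":0,"rz":0,"claw":-1},{"x":-0.002,"y":0.084,"z":0.004,"rx":0,"ry":0,"rz":0,"claw":-1},{"x":-0.009,"y":0.099,"z":0.005,"rx":0,"ry":0,"rz":0,"claw":-1},{"x":-0.02,"y":0.113,"z":0.005,"rx":0,"ry":0,"rz":0,"claw":-1},{"x":-0.032,"y":0.125,"z":0.006,"rx":0,"ry":0,"rz":0,"claw":-1}])

```text
t: 6.5
eef_pos: [461.6, -92.4, 78.8]
eef_rot: [[-0.938, 0.346, -0.0], [0.346, 0.938, -0.002], [-0.0, -0.002, -1.0]]
wrist_force: [-1.1, -3.1, 2.1]
finger_gap: 0.232
```

Run:
```python
from h import *
s=read_state();print(s['finger_gap']);q=qof(s['eef_pos'])[0]
arc(q,0.1,3)
rel([kn(q).tolist()+[77+2.546*q+1]],160)
```

```text
0.23210792195664623
q meas (np.float64(0.24616600960745502), np.float64(56.2833269612227)) F [-1.1 -3.1  2.1] t 6.5 pos [461.6 -92.4  78.8]
0.2 [-0.004, 0.003, 0.0]
0.15 [-0.009, 0.007, 0.0]
0.1 [-0.013, 0.01, 0.001]
pos [461.6 -92.4  78.8] head 159.7 zaxis [-0.    -0.002 -1.   ] t 6.5 gap 0.23210792195664623 F [-1.1 -3.1  2.1] T [-0.78  0.06 -0.01]
[-0.0004, -0.0004, 0.0003] rot [-0.0009, 0.0001, -0.0024]
```

Call:
send_rows(targets=[{"x":-0.004,"y":0.003,"z":0,"rx":0,"ry":0,"rz":0,"claw":-1},{"x":-0.009,"y":0.006,"z":0,"rx":0,"ry":0,"rz":0,"claw":-1},{"x":-0.013,"y":0.01,"z":0.001,"rx":0,"ry":0,"rz":0,"claw":-1},{"x":-0.013,"y":0.01,"z":0.001,"rx":0,"ry":0,"rz":0,"claw":-1}])

```text
t: 7.0
eef_pos: [469.8, -90.0, 78.4]
eef_rot: [[-0.938, 0.347, 0.0], [0.347, 0.938, -0.002], [-0.001, -0.002, -1.0]]
wrist_force: [0.5, -3.3, 2.6]
finger_gap: 0.229
```

Run:
```python
from h import *
s=read_state();q=qof(s['eef_pos'])[0]
print('tangential F', np.dot(s['wrist_force'][:2],[np.cos(YAW),np.sin(YAW)]))
arc(q,q-0.12,4)
```

```text
tangential F 0.14900931567167952
q meas (np.float64(0.09585422296847874), np.float64(56.31275088607066)) F [ 0.5 -3.3  2.6] t 7.0 pos [469.8 -90.   78.4]
0.07 [-0.003, 0.002, 0.0]
0.04 [-0.006, 0.003, 0.0]
0.01 [-0.009, 0.005, 0.0]
-0.02 [-0.012, 0.006, 0.001]
```

Call:
send_rows(targets=[{"x":-0.003,"y":0.001,"z":0,"rx":0,"ry":0,"rz":0,"claw":-1},{"x":-0.006,"y":0.003,"z":0,"rx":0,"ry":0,"rz":0,"claw":-1},{"x":-0.009,"y":0.004,"z":0,"rx":0,"ry":0,"rz":0,"claw":-1},{"x":-0.009,"y":0.004,"z":0,"rx":0,"ry":0,"rz":0,"claw":-1}])

```text
t: 7.5
eef_pos: [474.6, -89.3, 78.2]
eef_rot: [[-0.938, 0.347, -0.0], [0.347, 0.938, -0.001], [-0.0, -0.001, -1.0]]
wrist_force: [-0.8, -1.4, 3.3]
finger_gap: 0.234
```

Run:
```python
from h import *
s=read_state();q=qof(s['eef_pos'])[0]
print('tangential F', np.dot(s['wrist_force'][:2],[np.cos(YAW),np.sin(YAW)]))
arc(q,q-0.12,4)
```

```text
tangential F -0.991557655283398
q meas (np.float64(0.009368852379887832), np.float64(56.21953254576685)) F [-0.8 -1.4  3.3] t 7.5 pos [474.6 -89.3  78.2]
-0.02 [-0.003, 0.001, 0.0]
-0.05 [-0.006, 0.003, 0.0]
-0.08 [-0.009, 0.004, 0.0]
-0.11 [-0.012, 0.005, 0.001]
```

Call:
send_rows(targets=[{"x":-0.003,"y":0.001,"z":0,"rx":0,"ry":0,"rz":0,"claw":-1},{"x":-0.006,"y":0.002,"z":0,"rx":0,"ry":0,"rz":0,"claw":-1},{"x":-0.006,"y":0.002,"z":0,"rx":0,"ry":0,"rz":0,"claw":-1}])

```text
t: 7.88
eef_pos: [476.0, -89.1, 77.9]
eef_rot: [[-0.938, 0.346, -0.005], [0.346, 0.938, -0.0], [0.004, -0.002, -1.0]]
wrist_force: [-5.6, -1.9, 6.9]
finger_gap: 0.233
```

Run:
```python
from h import *
s=read_state();q=qof(s['eef_pos'])[0]
print('tangential F', np.dot(s['wrist_force'][:2],[np.cos(YAW),np.sin(YAW)]))
arc(q,q-0.12,4)
```

```text
tangential F -5.812187416804783
q meas (np.float64(6.267292402228614), np.float64(56.306286364908665)) F [-5.6 -1.9  6.9] t 7.875 pos [476.  -89.1  77.9]
6.24 [-0.003, 0.001, 0.0]
6.21 [-0.006, 0.003, 0.0]
6.18 [-0.009, 0.004, 0.0]
6.15 [-0.012, 0.005, 0.001]
```

Call:
send_rows(targets=[{"x":-0.003,"y":0.001,"z":0,"rx":0,"ry":0,"rz":0,"claw":-1},{"x":-0.006,"y":0.002,"z":0,"rx":0,"ry":0,"rz":0,"claw":-1},{"x":-0.006,"y":0.002,"z":0,"rx":0,"ry":0,"rz":0,"claw":-1},{"x":-0.006,"y":0.002,"z":0,"rx":0,"ry":0,"rz":0,"claw":-1}])

```text
t: 8.38
eef_pos: [476.6, -89.0, 77.7]
eef_rot: [[-0.938, 0.345, -0.011], [0.345, 0.938, -0.0], [0.01, -0.004, -1.0]]
wrist_force: [-8.9, -2.0, 9.9]
finger_gap: 0.232
```

Run:
```python
from h import *
s=read_state();q=qof(s['eef_pos'])[0]
print('tangential F', np.dot(s['wrist_force'][:2],[np.cos(YAW),np.sin(YAW)]))
arc(q,q+1.2,8)
p,d=read_camera('wrist');cv2.imwrite('pics/w3.png',p)
```

```text
tangential F -9.059912351115843
q meas (np.float64(6.256899353844567), np.float64(56.38695658013915)) F [-8.9 -2.   9.9] t 8.375 pos [476.6 -89.   77.7]
6.41 [0.015, -0.008, -0.001]
6.56 [0.028, -0.018, -0.001]
6.71 [0.04, -0.031, -0.002]
6.86 [0.049, -0.044, -0.002]
7.01 [0.057, -0.059, -0.003]
7.16 [0.062, -0.075, -0.004]
7.31 [0.065, -0.092, -0.004]
7.46 [0.065, -0.109, -0.005]
```

View pics/w3.png

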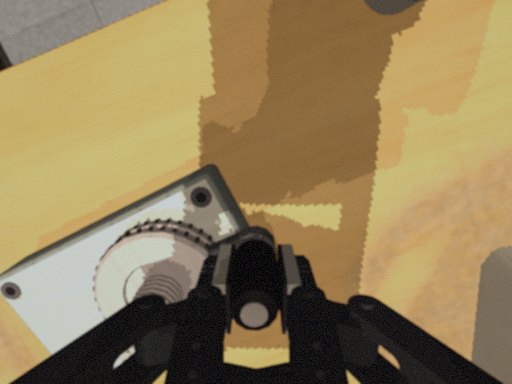

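Call:
send_rows(targets=[{"x":-0.006,"y":0.002,"z":-0.004,"rx":0,"ry":0,"rz":0,"claw":-1},{"x":-0.01,"y":0.004,"z":-0.004,"rx":0,"ry":0,"rz":0,"claw":-1},{"x":-0.01,"y":0.004,"z":-0.004,"rx":0,"ry":0,"rz":0,"claw":-1},{"x":-0.01,"y":0.004,"z":-0.004,"rx":0,"ry":0,"rz":0,"claw":-1}])

```text
t: 8.93
eef_pos: [477.2, -88.9, 78.0]
eef_rot: [[-0.939, 0.344, -0.022], [0.344, 0.939, -0.0], [0.021, -0.008, -1.0]]
wrist_force: [-11.5, -4.7, 5.7]
finger_gap: 0.229
```

Run:
```python
from h import *
s=read_state();q=qof(s['eef_pos'])[0]
print('tangential F', np.dot(s['wrist_force'][:2],[np.cos(YAW),np.sin(YAW)]))
arc(0,1.2,8)
rel([kn(0).tolist()+[78]],160)
```

```text
tangential F -11.919674967709899
q meas (np.float64(6.244792554699878), np.float64(56.38835054130161)) F [-11.5  -4.7   5.7] t 8.925 pos [477.2 -88.9  78. ]
0.15 [0.014, -0.009, -0.0]
0.3 [0.028, -0.019, -0.001]
0.45 [0.039, -0.031, -0.001]
0.6 [0.048, -0.045, -0.002]
0.75 [0.055, -0.061, -0.002]
0.9 [0.06, -0.077, -0.003]
1.05 [0.062, -0.093, -0.003]
1.2 [0.062, -0.11, -0.004]
pos [477.2 -88.9  78. ] head 159.9 zaxis [-0.022 -0.    -1.   ] t 8.925 gap 0.22894612532610123 F [-11.5  -4.7   5.7] T [-1.03  1.69  0.01]
[0.0036, -0.0025, 0.0001] rot [-0.0038, -0.0104, -0.0012]
```

Call:
send_rows(targets=[{"x":0.018,"y":-0.011,"z":0,"rx":-0.004,"ry":-0.01,"rz":0,"claw":-1},{"x":0.031,"y":-0.021,"z":-0.001,"rx":-0.004,"ry":-0.01,"rz":0,"claw":-1},{"x":0.042,"y":-0.033,"z":-0.001,"rx":-0.004,"ry":-0.01,"rz":0,"claw":-1},{"x":0.052,"y":-0.047,"z":-0.001,"rx":-0.004,"ry":-0.01,"rz":0,"claw":-1},{"x":0.059,"y":-0.063,"z":-0.002,"rx":-0.004,"ry":-0.01,"rz":0,"claw":-1},{"x":0.063,"y":-0.079,"z":-0.002,"rx":-0.004,"ry":-0.01,"rz":0,"claw":-1},{"x":0.066,"y":-0.095,"z":-0.002,"rx":-0.004,"ry":-0.01,"rz":0,"claw":-1},{"x":0.066,"y":-0.112,"z":-0.003,"rx":-0.004,"ry":-0.01,"rz":0,"claw":-1}])

```text
t: 9.93
eef_pos: [426.8, -130.5, 81.0]
eef_rot: [[-0.939, 0.345, -0.0], [0.345, 0.939, 0.001], [0.001, 0.001, -1.0]]
wrist_force: [0.4, 1.9, 4.2]
finger_gap: 0.235
```

Run:
```python
from h import *
s=read_state();q=qof(s['eef_pos'])[0]
arc(q,q+1.28,8)
rel([kn(q).tolist()+[78+2.546*q]],160)
```

```text
q meas (np.float64(1.2010475372290295), np.float64(56.149898374725254)) F [0.4 1.9 4.2] t 9.925 pos [ 426.8 -130.5   81. ]
1.36 [-0.003, -0.018, -0.001]
1.52 [-0.009, -0.035, -0.002]
1.68 [-0.017, -0.05, -0.002]
1.84 [-0.028, -0.065, -0.003]
2.0 [-0.041, -0.077, -0.004]
2.16 [-0.056, -0.087, -0.005]
2.32 [-0.072, -0.095, -0.006]
2.48 [-0.089, -0.1, -0.007]
pos [ 426.8 -130.5   81. ] head 159.8 zaxis [-0.     0.001 -1.   ] t 9.925 gap 0.23461305739499655 F [0.4 1.9 4.2] T [ 0.31 -0.39 -0.03]
[-0.0003, 0.0, -0.0001] rot [0.0004, -0.0003, -0.0014]
```

Call:
send_rows(targets=[{"x":-0.003,"y":-0.018,"z":-0.001,"rx":0,"ry":0,"rz":0,"claw":-1},{"x":-0.009,"y":-0.035,"z":-0.002,"rx":0,"ry":0,"rz":0,"claw":-1},{"x":-0.017,"y":-0.05,"z":-0.002,"rx":0,"ry":0,"rz":0,"claw":-1},{"x":-0.028,"y":-0.065,"z":-0.003,"rx":0,"ry":0,"rz":0,"claw":-1},{"x":-0.041,"y":-0.077,"z":-0.004,"rx":0,"ry":0,"rz":0,"claw":-1},{"x":-0.056,"y":-0.087,"z":-0.005,"rx":0,"ry":0,"rz":0,"claw":-1},{"x":-0.072,"y":-0.095,"z":-0.006,"rx":0,"ry":0,"rz":0,"claw":-1},{"x":-0.089,"y":-0.1,"z":-0.007,"rx":0,"ry":0,"rz":0,"claw":-1}])

```text
t: 10.92
eef_pos: [450.9, -192.6, 84.1]
eef_rot: [[-0.939, 0.345, -0.003], [0.345, 0.939, 0.002], [0.003, 0.001, -1.0]]
wrist_force: [-0.3, 3.8, 5.0]
finger_gap: 0.233
```

Run:
```python
from h import *
s=read_state();q=qof(s['eef_pos'])[0]
arc(q,q+1.28,8)
rel([kn(q).tolist()+[78+2.546*q]],160)
```

```text
q meas (np.float64(2.4706382471593775), np.float64(56.186360080226706)) F [-0.3  3.8  5. ] t 10.925 pos [ 450.9 -192.6   84.1]
2.63 [-0.018, -0.002, -0.001]
2.79 [-0.036, -0.002, -0.002]
2.95 [-0.053, 0.001, -0.003]
3.11 [-0.07, 0.007, -0.003]
3.27 [-0.086, 0.016, -0.004]
3.43 [-0.1, 0.027, -0.005]
3.59 [-0.112, 0.04, -0.006]
3.75 [-0.122, 0.055, -0.007]
pos [ 450.9 -192.6   84.1] head 159.8 zaxis [-0.003  0.002 -1.   ] t 10.925 gap 0.23307245556377829 F [-0.3  3.8  5. ] T [ 0.77 -0.09  0.03]
[-0.0001, 0.0004, -0.0004] rot [0.0007, -0.0016, -0.0014]
```

Call:
send_rows(targets=[{"x":-0.018,"y":-0.002,"z":-0.001,"rx":0,"ry":-0.001,"rz":0,"claw":-1},{"x":-0.036,"y":-0.002,"z":-0.002,"rx":0,"ry":-0.001,"rz":0,"claw":-1},{"x":-0.053,"y":0.001,"z":-0.003,"rx":0,"ry":-0.001,"rz":0,"claw":-1},{"x":-0.07,"y":0.007,"z":-0.004,"rx":0,"ry":-0.001,"rz":0,"claw":-1},{"x":-0.086,"y":0.016,"z":-0.005,"rx":0,"ry":-0.001,"rz":0,"claw":-1},{"x":-0.1,"y":0.027,"z":-0.006,"rx":0,"ry":-0.001,"rz":0,"claw":-1},{"x":-0.112,"y":0.04,"z":-0.006,"rx":0,"ry":-0.001,"rz":0,"claw":-1},{"x":-0.122,"y":0.055,"z":-0.007,"rx":0,"ry":-0.001,"rz":0,"claw":-1}])

```text
t: 11.92
eef_pos: [517.0, -188.7, 87.2]
eef_rot: [[-0.939, 0.344, -0.003], [0.344, 0.939, 0.0], [0.003, -0.001, -1.0]]
wrist_force: [-2.0, -0.9, 4.5]
finger_gap: 0.233
```

Run:
```python
from h import *
s=read_state();q=qof(s['eef_pos'])[0]
arc(q,q+1.28,8)
rel([kn(q).tolist()+[78+2.546*q]],160)
```

```text
q meas (np.float64(3.7283863765884586), np.float64(56.44996831729243)) F [-2.  -0.9  4.5] t 11.925 pos [ 517.  -188.7   87.2]
3.89 [-0.008, 0.016, -0.001]
4.05 [-0.013, 0.033, -0.002]
4.21 [-0.015, 0.051, -0.003]
4.37 [-0.015, 0.069, -0.003]
4.53 [-0.011, 0.087, -0.004]
4.69 [-0.005, 0.103, -0.005]
4.85 [0.004, 0.119, -0.006]
5.01 [0.015, 0.133, -0.007]
pos [ 517.  -188.7   87.2] head 159.9 zaxis [-0.003  0.    -1.   ] t 11.925 gap 0.23259961524531847 F [-2.  -0.9  4.5] T [-0.02  0.49 -0.05]
[0.0008, 0.0005, -0.0005] rot [-0.0004, -0.0017, -0.0012]
```

Call:
send_rows(targets=[{"x":-0.007,"y":0.017,"z":-0.001,"rx":0,"ry":-0.001,"rz":0,"claw":-1},{"x":-0.012,"y":0.033,"z":-0.002,"rx":0,"ry":-0.001,"rz":0,"claw":-1},{"x":-0.015,"y":0.051,"z":-0.003,"rx":0,"ry":-0.001,"rz":0,"claw":-1},{"x":-0.014,"y":0.069,"z":-0.004,"rx":0,"ry":-0.001,"rz":0,"claw":-1},{"x":-0.011,"y":0.087,"z":-0.005,"rx":0,"ry":-0.001,"rz":0,"claw":-1},{"x":-0.005,"y":0.103,"z":-0.006,"rx":0,"ry":-0.001,"rz":0,"claw":-1},{"x":0.004,"y":0.119,"z":-0.006,"rx":0,"ry":-0.001,"rz":0,"claw":-1},{"x":0.015,"y":0.133,"z":-0.007,"rx":0,"ry":-0.001,"rz":0,"claw":-1}])

```text
t: 12.92
eef_pos: [532.9, -123.1, 90.9]
eef_rot: [[-0.939, 0.344, -0.001], [0.344, 0.939, -0.001], [0.001, -0.001, -1.0]]
wrist_force: [-0.2, -3.0, 2.6]
finger_gap: 0.233
```

Run:
```python
from h import *
s=read_state();q=qof(s['eef_pos'])[0]
arc(q,6.27,8)
rel([kn(q).tolist()+[78+2.546*q]],160)
```

```text
q meas (np.float64(5.008980438189513), np.float64(56.43785016791469)) F [-0.2 -3.   2.6] t 12.925 pos [ 532.9 -123.1   90.9]
5.17 [0.013, 0.012, -0.001]
5.32 [0.028, 0.022, -0.002]
5.48 [0.044, 0.029, -0.002]
5.64 [0.061, 0.033, -0.003]
5.8 [0.078, 0.035, -0.004]
5.95 [0.096, 0.035, -0.005]
6.11 [0.113, 0.031, -0.006]
6.27 [0.13, 0.025, -0.006]
pos [ 532.9 -123.1   90.9] head 159.9 zaxis [-0.001 -0.001 -1.   ] t 12.925 gap 0.23281697065698229 F [-0.2 -3.   2.6] T [-0.62  0.21  0.07]
[0.0006, -0.0006, 0.0003] rot [-0.0004, -0.0003, -0.0011]
```

Call:
send_rows(targets=[{"x":0.013,"y":0.012,"z":-0.001,"rx":0,"ry":0,"rz":0,"claw":-1},{"x":0.028,"y":0.022,"z":-0.002,"rx":0,"ry":0,"rz":0,"claw":-1},{"x":0.044,"y":0.029,"z":-0.002,"rx":0,"ry":0,"rz":0,"claw":-1},{"x":0.061,"y":0.033,"z":-0.003,"rx":0,"ry":0,"rz":0,"claw":-1},{"x":0.078,"y":0.035,"z":-0.004,"rx":0,"ry":0,"rz":0,"claw":-1},{"x":0.096,"y":0.034,"z":-0.005,"rx":0,"ry":0,"rz":0,"claw":-1},{"x":0.113,"y":0.031,"z":-0.006,"rx":0,"ry":0,"rz":0,"claw":-1},{"x":0.13,"y":0.025,"z":-0.006,"rx":0,"ry":0,"rz":0,"claw":-1}])

```text
t: 13.92
eef_pos: [476.0, -89.1, 94.1]
eef_rot: [[-0.939, 0.344, 0.0], [0.344, 0.939, -0.001], [-0.0, -0.001, -1.0]]
wrist_force: [3.0, -2.0, 1.9]
finger_gap: 0.231
```

Run:
```python
from h import *
s=read_state();print(qof(s['eef_pos']))
rel([],160)
```

```text
(np.float64(6.266889591434739), np.float64(56.32193760949075))
pos [476.  -89.1  94.1] head 159.9 zaxis [ 0.    -0.001 -1.   ] t 13.925 gap 0.23135175542169228 F [ 3.  -2.   1.9] T [-0.66 -0.5   0.01]
```

Call:
send_rows(targets=[{"x":0,"y":0,"z":0,"rx":0,"ry":0,"rz":0,"claw":1},{"x":0,"y":0,"z":0,"rx":0,"ry":0,"rz":0,"claw":1},{"x":0,"y":0,"z":0,"rx":0,"ry":0,"rz":0,"claw":1},{"x":0,"y":0,"z":0,"rx":0,"ry":0,"rz":0,"claw":1},{"x":0,"y":0,"z":-0.1,"rx":0,"ry":0,"rz":0,"claw":1},{"x":0,"y":0,"z":-0.2,"rx":0,"ry":0,"rz":0,"claw":1},{"x":0,"y":0,"z":-0.23,"rx":0,"ry":0,"rz":0,"claw":1}])

```text
t: 14.8
eef_pos: [478.3, -89.7, 212.9]
eef_rot: [[-0.939, 0.344, 0.007], [0.344, 0.939, -0.003], [-0.007, -0.001, -1.0]]
wrist_force: [0.4, -0.0, -0.3]
finger_gap: 1.0
```

Run:
```python
from h import *
rel([(455,-400,240),(440,-400,220)],123)
```

```text
pos [478.3 -89.7 212.9] head 159.9 zaxis [ 0.007 -0.003 -1.   ] t 14.8 gap 0.999550109870268 F [ 0.4 -0.  -0.3] T [ 0.02  0.01 -0.04]
[-0.1702, -0.5987, -0.0525] rot [0.0008, 0.0036, 0.3219]
[-0.1417, -0.609, -0.0127] rot [0.0008, 0.0036, 0.3219]
```

Call:
send_rows(targets=[{"x":-0.263,"y":-0.649,"z":-0.014,"rx":0.001,"ry":0.003,"rz":0.32,"claw":1},{"x":-0.263,"y":-0.649,"z":-0.014,"rx":0.001,"ry":0.003,"rz":0.32,"claw":1},{"x":-0.263,"y":-0.649,"z":-0.014,"rx":0.001,"ry":0.003,"rz":0.32,"claw":1},{"x":-0.263,"y":-0.649,"z":-0.014,"rx":0.001,"ry":0.003,"rz":0.32,"claw":1},{"x":-0.263,"y":-0.649,"z":-0.014,"rx":0.001,"ry":0.003,"rz":0.32,"claw":1},{"x":-0.263,"y":-0.649,"z":-0.014,"rx":0.001,"ry":0.003,"rz":0.32,"claw":1},{"x":-0.263,"y":-0.649,"z":-0.014,"rx":0.001,"ry":0.003,"rz":0.32,"claw":1},{"x":-0.263,"y":-0.649,"z":-0.014,"rx":0.001,"ry":0.003,"rz":0.32,"claw":1}])

```text
t: 15.8
eef_pos: [489.6, -438.4, 219.6]
eef_rot: [[-0.548, 0.837, -0.001], [0.837, 0.548, 0.002], [0.002, 0.0, -1.0]]
wrist_force: [0.6, 0.5, -0.2]
finger_gap: 1.001
```

Run:
```python
from h import *
s=read_state()
p,d=read_camera('wrist');cv2.imwrite('pics/w4.png',p);np.savez('pics/w4.npz',d=d,R=s['eef_rot'],p=s['eef_pos'])
rel([],123)
cv2.imwrite('pics/w4c.png',cv2.resize(p[60:300,120:420],None,fx=2.5,fy=2.5,interpolation=cv2.INTER_CUBIC))
```

```text
pos [ 489.9 -438.   220. ] head 123.3 zaxis [-0.001  0.001 -1.   ] t 15.85 gap 0.9987920451646427 F [ 0.   0.6 -0.3] T [ 0.01 -0.01  0.01]
```

View pics/w4c.png

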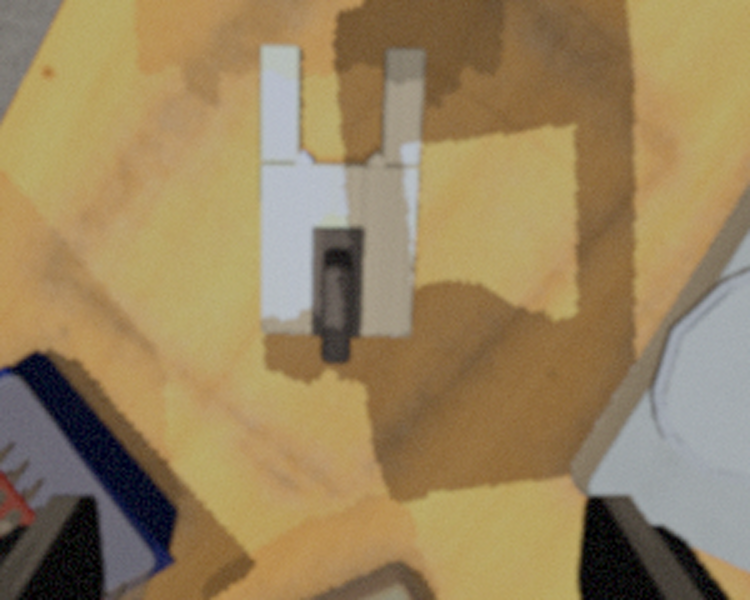

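Run:
```python
from h import *
f=np.load('pics/w4.npz')
g=lambda x,y,z: wray(f,(x+.5)/2.5-.5+120,(y+.5)/2.5-.5+60,z)
W=[g(x,y,8) for x,y in [(261,45),(425,49),(411,336),(262,334)]]
R,t,a,r=fit([(60,33),(60,-33),(-60,-33),(-60,33)],W);print('fork',t,np.degrees(a),r.round(1).tolist());tab=t+R@[-40,0];print(tab)
for x,y in [(336,362),(336,250)]: print('tab top',R.T@(g(x,y,49)[:2]-t))
rel([(*tab,90),(*tab,28)],np.degrees(a))
```

```text
fork [ 472.08475145 -412.84450502] 121.89346403759762 [[0.7, 0.0], [-0.2, -0.6], [-0.6, 0.4], [0.1, 0.2]]
[ 493.21841088 -446.80578355]
tab top [-58.1066207   0.0845426]
tab top [-13.6793063    0.98932718]
pos [ 489.9 -438.   220. ] head 123.3 zaxis [-0.001  0.001 -1.   ] t 15.85 gap 0.9987920451646427 F [ 0.   0.6 -0.3] T [ 0.01 -0.01  0.01]
[-0.0187, -0.0041, 0.26] rot [0.0001, -0.0007, 0.0119]
[-0.0189, -0.0041, 0.384] rot [0.0001, -0.0007, 0.0119]
```

Call:
send_rows(targets=[{"x":-0.019,"y":-0.004,"z":0.1,"rx":0,"ry":0,"rz":0.012,"claw":0},{"x":-0.019,"y":-0.004,"z":0.2,"rx":0,"ry":0,"rz":0.012,"claw":0},{"x":-0.019,"y":-0.004,"z":0.26,"rx":0,"ry":0,"rz":0.012,"claw":0},{"x":-0.019,"y":-0.004,"z":0.26,"rx":0,"ry":0,"rz":0.012,"claw":0},{"x":-0.019,"y":-0.004,"z":0.26,"rx":0,"ry":0,"rz":0.012,"claw":0}])

```text
t: 16.48
eef_pos: [494.4, -446.8, 91.8]
eef_rot: [[-0.529, 0.848, 0.001], [0.848, 0.529, -0.001], [-0.001, 0.001, -1.0]]
wrist_force: [0.2, -0.1, 0.5]
finger_gap: 0.498
```

Run:
```python
from h import *
s=read_state()
p,d=read_camera('wrist');cv2.imwrite('pics/w5.png',p);np.savez('pics/w5.npz',d=d,R=s['eef_rot'],p=s['eef_pos'])
rel([(493.2,-446.5,28)],121.9)
```

```text
pos [ 494.8 -447.6   92.6] head 121.9 zaxis [ 0.002 -0.002 -1.   ] t 16.525 gap 0.49910203221755645 F [-0.6 -0.2  0.5] T [-0.02  0.03  0.  ]
[0.0038, -0.0016, 0.1292] rot [0.0004, 0.0014, 0.0003]
```

View pics/w5.png

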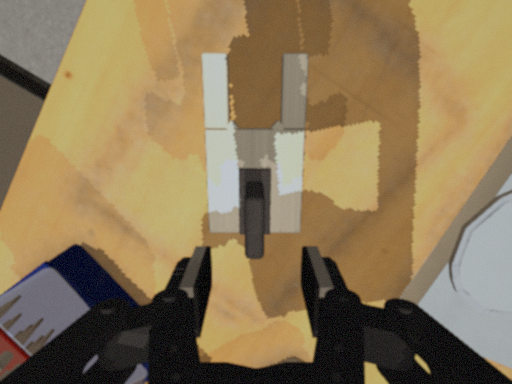

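Call:
send_rows(targets=[{"x":0.003,"y":0,"z":0.07,"rx":0,"ry":0.001,"rz":0,"claw":0},{"x":0.003,"y":0,"z":0.129,"rx":0,"ry":0.001,"rz":0,"claw":0},{"x":0.003,"y":0,"z":0.129,"rx":0,"ry":0.001,"rz":0,"claw":0},{"x":0.003,"y":0,"z":0.129,"rx":0,"ry":0.001,"rz":0,"claw":-1},{"x":0.003,"y":0,"z":0.129,"rx":0,"ry":0.001,"rz":0,"claw":-1},{"x":0.003,"y":0,"z":0.129,"rx":0,"ry":0.001,"rz":0,"claw":-1},{"x":0.003,"y":0,"z":0.129,"rx":0,"ry":0.001,"rz":0,"claw":-1}], grip_force=60)

```text
t: 17.4
eef_pos: [495.6, -448.2, 31.2]
eef_rot: [[-0.529, 0.849, 0.004], [0.849, 0.529, -0.004], [-0.006, 0.001, -1.0]]
wrist_force: [0.1, -0.6, 6.3]
finger_gap: 0.129
```

Run:
```python
from h import *
s=read_state()
p,d=read_camera('wrist');cv2.imwrite('pics/w6.png',p);np.savez('pics/w6.npz',d=d,R=s['eef_rot'],p=s['eef_pos'])
rel([],121.9)
```

```text
pos [ 495.6 -448.2   31.1] head 121.9 zaxis [ 0.004 -0.004 -1.   ] t 17.45 gap 0.12851783241555836 F [-0.1 -0.9  6.6] T [0.03 0.12 0.03]
```

View pics/w6.png

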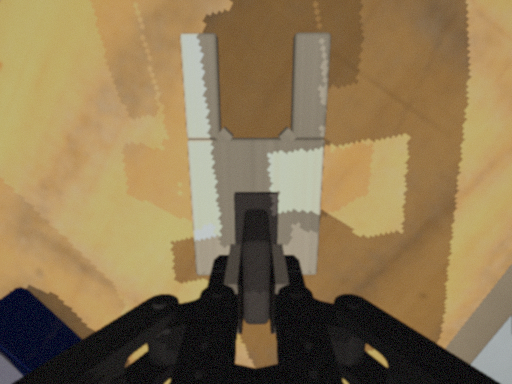

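Run:
```python
from h import *
f=np.load('pics/w6.npz')
W=[wray(f,x,y,8) for x,y in [(181,33),(330,32),(316.5,275),(195.5,275)]]
R,t,a,r=fit([(60,33),(60,-33),(-60,-33),(-60,33)],W);print('fork',t,np.degrees(a),r.round(1).tolist(),'tab',t+R@[-40,0]);
print('TCP in fork frame',R.T@(f['p'][:2]-t))
rel([(495.6,-448.2,120)],121.9)
rel([(495.6,-448.2,120)],96)
```

```text
fork [ 473.0478879  -412.32074156] 122.0139466355812 [[1.0, 0.1], [-0.6, -0.6], [-0.2, 0.2], [-0.2, 0.4]] tab [ 494.25291494 -446.23750479]
TCP in fork frame [-42.40595589  -0.10578559]
pos [ 495.6 -448.2   31.1] head 121.9 zaxis [ 0.004 -0.004 -1.   ] t 17.45 gap 0.12851783241555836 F [-0.1 -0.9  6.6] T [0.03 0.12 0.03]
[-0.001, 0.0002, -0.1777] rot [0.0007, 0.0031, 0.0004]
pos [ 495.6 -448.2   31.1] head 121.9 zaxis [ 0.004 -0.004 -1.   ] t 17.45 gap 0.12851783241555836 F [-0.1 -0.9  6.6] T [0.03 0.12 0.03]
[-0.001, 0.0002, -0.1777] rot [0.0014, 0.0029, 0.2265]
```

Call:
send_rows(targets=[{"x":0,"y":0,"z":-0.02,"rx":0,"ry":0.003,"rz":0,"claw":-1},{"x":0,"y":0,"z":-0.06,"rx":0,"ry":0.003,"rz":0,"claw":-1},{"x":0,"y":0,"z":-0.12,"rx":0,"ry":0.003,"rz":0,"claw":-1},{"x":0,"y":0,"z":-0.16,"rx":0,"ry":0.003,"rz":0,"claw":-1},{"x":0,"y":0,"z":-0.16,"rx":0,"ry":0.003,"rz":0,"claw":-1}], grip_force=100)

```text
t: 18.08
eef_pos: [496.5, -449.3, 114.3]
eef_rot: [[-0.529, 0.849, 0.005], [0.849, 0.529, -0.004], [-0.006, 0.002, -1.0]]
wrist_force: [-0.6, 0.2, -2.3]
finger_gap: 0.117
```

Run:
```python
from h import *
rel([(497,-297,111)],96)
```

```text
pos [ 496.5 -449.3  114.3] head 121.9 zaxis [ 0.005 -0.004 -1.   ] t 18.075 gap 0.11702704901426057 F [-0.6  0.2 -2.3] T [-0.05 -0.    0.01]
[0.2581, 0.162, 0.0055] rot [0.0018, 0.0025, 0.2264]
```

Call:
send_rows(targets=[{"x":0.05,"y":0.03,"z":0,"rx":0.001,"ry":0.003,"rz":0.06,"claw":-1},{"x":0.13,"y":0.08,"z":0.003,"rx":0.002,"ry":0.003,"rz":0.12,"claw":-1},{"x":0.2,"y":0.125,"z":0.005,"rx":0.002,"ry":0.003,"rz":0.18,"claw":-1},{"x":0.258,"y":0.162,"z":0.005,"rx":0.002,"ry":0.003,"rz":0.226,"claw":-1},{"x":0.258,"y":0.162,"z":0.005,"rx":0.002,"ry":0.003,"rz":0.226,"claw":-1},{"x":0.258,"y":0.162,"z":0.005,"rx":0.002,"ry":0.003,"rz":0.226,"claw":-1}])

```text
t: 18.82
eef_pos: [496.8, -297.1, 110.6]
eef_rot: [[-0.106, 0.994, -0.002], [0.994, 0.106, 0.001], [0.001, -0.001, -1.0]]
wrist_force: [-0.4, -0.7, -2.0]
finger_gap: 0.122
```

Run:
```python
from h import *
s=read_state()
p,d=read_camera('wrist');cv2.imwrite('pics/w7.png',p);np.savez('pics/w7.npz',d=d,R=s['eef_rot'],p=s['eef_pos'])
rel([(497,-297,74.5)],96)
```

```text
pos [ 496.9 -297.6  110.9] head 96.0 zaxis [-0.001  0.001 -1.   ] t 18.875 gap 0.12029212015334115 F [-0.3 -0.2 -3.1] T [-0.   -0.03  0.05]
[0.0012, 0.0004, 0.0727] rot [-0.0005, -0.0003, 0.0004]
```

View pics/w7.png

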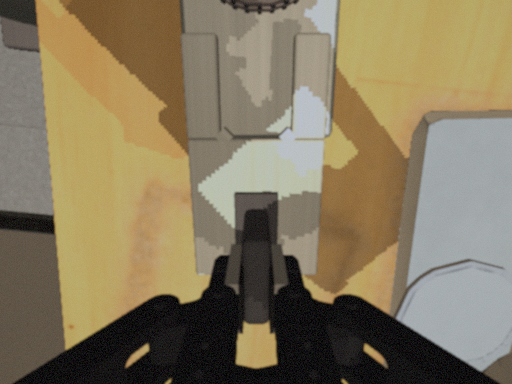

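Run:
```python
from h import *
f=np.load('pics/w7.npz');p=cv2.imread('pics/w7.png')
cv2.imwrite('pics/w7c.png',cv2.resize(p[0:150,150:360],None,fx=3.8,fy=3.8,interpolation=cv2.INTER_CUBIC))
W=[wray(f,x,y,111-31+8) for x,y in [(181.5,33),(331,33),(317.5,275),(195.5,275)]]
R,t,a,r=fit([(60,33),(60,-33),(-60,-33),(-60,33)],W);print('fork',t,np.degrees(a),r.round(1).tolist());
print('TCP in fork frame',R.T@(f['p'][:2]-t))
```

```text
fork [ 492.44417941 -254.596984  ] 96.11285768660119 [[0.8, -0.5], [-0.6, -0.7], [0.0, 0.6], [-0.1, 0.6]]
TCP in fork frame [-42.68025867   0.21430284]
```

View pics/w7c.png

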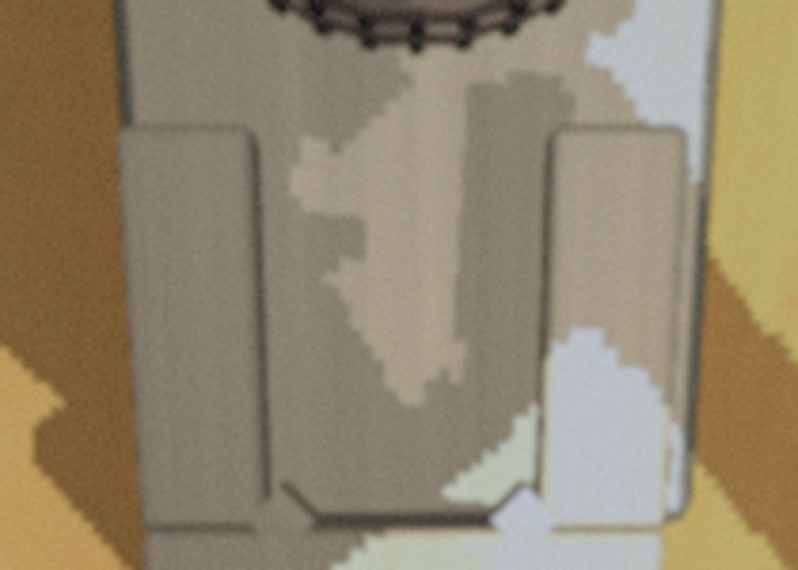

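Run:
```python
from h import *
f=np.load('pics/w7.npz')
g=lambda x,y,z: wray(f,(x+.5)/3.8-.5+150,(y+.5)/3.8-.5,z)
R=f['R']
tl=lambda P:(R.T@(P-f['p']))[:2]
for x,y,z in [(130,60,40),(713,60,40),(126,10,40),(719,10,40),(416,48,56),(416,48,67)]:
    P=g(x,y,z);print((x,y),P.round(1),'tool xy',tl(P).round(1),'from stud',(P[:2]-STUD).round(1))
print('stud tool',tl(np.array([*STUD,40])))
```

```text
(130, 60) [ 444.3 -183.6   40. ] tool xy [118.3 -40. ] from stud [-36.7 -38.4]
(713, 60) [ 529.1 -174.7   40. ] tool xy [118.2  45.3] from stud [ 48.1 -29.5]
(126, 10) [ 443.5 -177.2   40. ] tool xy [124.7 -40.2] from stud [-37.5 -32. ]
(719, 10) [ 528.8 -168.2   40. ] tool xy [124.6  45.6] from stud [ 47.8 -23. ]
(416, 48) [ 486. -181.   56.] tool xy [116.5   1.7] from stud [  5.  -35.8]
(416, 48) [ 486.2 -183.2   67. ] tool xy [114.3   1.6] from stud [  5.2 -38. ]
stud tool [152.60440155   0.55996131]
```

Call:
send_rows(targets=[{"x":0,"y":0.002,"z":0.04,"rx":0,"ry":0,"rz":0,"claw":-1},{"x":0,"y":0.002,"z":0.073,"rx":0,"ry":0,"rz":0,"claw":-1},{"x":0,"y":0.002,"z":0.073,"rx":0,"ry":0,"rz":0,"claw":-1},{"x":0.02,"y":0.002,"z":0.073,"rx":0,"ry":0,"rz":0,"claw":-1},{"x":0.05,"y":0.002,"z":0.073,"rx":0,"ry":0,"rz":0,"claw":-1},{"x":0.08,"y":0.002,"z":0.073,"rx":0,"ry":0,"rz":0,"claw":-1},{"x":0.08,"y":0.002,"z":0.073,"rx":0,"ry":0,"rz":0,"claw":-1}])

```text
t: 19.75
eef_pos: [493.4, -255.9, 74.5]
eef_rot: [[-0.108, 0.994, -0.001], [0.994, 0.108, 0.001], [0.001, -0.001, -1.0]]
wrist_force: [0.3, -0.9, -2.7]
finger_gap: 0.12
```

Run:
```python
from h import *
s=read_state()
p,d=read_camera('wrist');cv2.imwrite('pics/w8.png',p);np.savez('pics/w8.npz',d=d,R=s['eef_rot'],p=s['eef_pos'])
rel([(489.3,-217.2,74)],96)
```

```text
pos [ 493.7 -256.9   74.7] head 96.1 zaxis [-0.001  0.    -1.   ] t 19.8 gap 0.11689391163037524 F [-0.5 -0.7 -2.2] T [ 0.02  0.01 -0.  ]
[0.0798, -0.0003, 0.0014] rot [-0.0004, -0.0001, 0.0013]
```

View pics/w8.png

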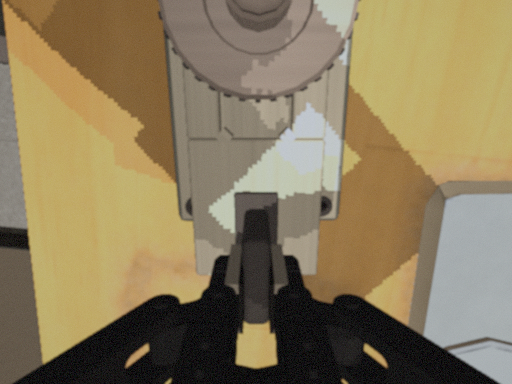

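Call:
send_rows(targets=[{"x":0.03,"y":0.002,"z":0.001,"rx":0,"ry":0,"rz":0.001,"claw":-1},{"x":0.06,"y":0.002,"z":0.001,"rx":0,"ry":0,"rz":0.001,"claw":-1},{"x":0.08,"y":0.002,"z":0.001,"rx":0,"ry":0,"rz":0.001,"claw":-1},{"x":0.08,"y":0.002,"z":0.001,"rx":0,"ry":0,"rz":0.001,"claw":-1},{"x":0.08,"y":0.002,"z":0.001,"rx":0,"ry":0,"rz":0.001,"claw":-1}])

```text
t: 20.42
eef_pos: [490.6, -217.2, 74.3]
eef_rot: [[-0.105, 0.994, -0.0], [0.994, 0.105, -0.0], [-0.0, -0.0, -1.0]]
wrist_force: [1.1, -0.6, -2.8]
finger_gap: 0.119
```

Run:
```python
from h import *
s=read_state()
p,d=read_camera('wrist');cv2.imwrite('pics/w9.png',p);np.savez('pics/w9.npz',d=d,R=s['eef_rot'],p=s['eef_pos'])
R=np.array(s['eef_rot']);print('stud in tool',R.T@(np.array([*STUD,40])-s['eef_pos']))
rel([],96)
```

```text
stud in tool [72.60871165 -2.00123535 34.319586  ]
pos [ 490.7 -217.4   74.4] head 96.0 zaxis [-0. -0. -1.] t 20.475 gap 0.12120863369313997 F [ 0.   0.7 -2.2] T [-0.07 -0.01  0.04]
```

View pics/w9.png

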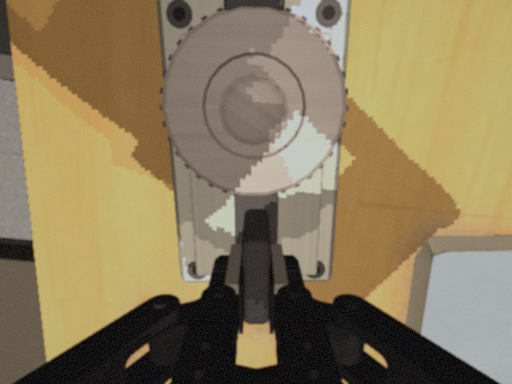

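Call:
send_rows(targets=[{"x":0,"y":-0.002,"z":0.003,"rx":0,"ry":0,"rz":0,"claw":-1},{"x":0,"y":-0.002,"z":0.005,"rx":0,"ry":0,"rz":0,"claw":-1},{"x":0,"y":-0.002,"z":0.007,"rx":0,"ry":0,"rz":0,"claw":-1},{"x":0,"y":-0.002,"z":0.007,"rx":0,"ry":0,"rz":0,"claw":-1}])

```text
t: 20.98
eef_pos: [489.6, -217.7, 71.3]
eef_rot: [[-0.105, 0.994, -0.001], [0.994, 0.105, -0.001], [-0.001, -0.001, -1.0]]
wrist_force: [-3.2, 0.4, 2.5]
finger_gap: 0.118
```

Run:
```python
from h import *
s=read_state()
R=np.array(s['eef_rot']);print('stud in tool',R.T@(np.array([*STUD,40])-s['eef_pos']))
rel([],96)
```

```text
stud in tool [73.06376766 -0.97380706 31.26745967]
pos [ 489.6 -217.7   71.3] head 96.0 zaxis [-0.001 -0.001 -1.   ] t 20.975 gap 0.118197949941975 F [-3.2  0.4  2.5] T [-0.03  0.38 -0.06]
```

Call:
send_rows(targets=[{"x":0,"y":0,"z":0,"rx":0,"ry":0,"rz":0,"claw":0},{"x":0,"y":0,"z":0,"rx":0,"ry":0,"rz":0,"claw":0},{"x":0,"y":0,"z":0,"rx":0,"ry":0,"rz":0,"claw":0},{"x":0,"y":0,"z":-0.05,"rx":0,"ry":0,"rz":0,"claw":0},{"x":0,"y":0,"z":-0.15,"rx":0,"ry":0,"rz":0,"claw":0},{"x":0,"y":0,"z":-0.25,"rx":0,"ry":0,"rz":0,"claw":0},{"x":-0.1,"y":0,"z":-0.3,"rx":0,"ry":0,"rz":0,"claw":0},{"x":-0.1,"y":0,"z":-0.3,"rx":0,"ry":0,"rz":0,"claw":0}])

```text
t: 21.98
eef_pos: [496.9, -271.2, 225.1]
eef_rot: [[-0.102, 0.995, 0.006], [0.995, 0.102, -0.007], [-0.007, 0.005, -1.0]]
wrist_force: [-0.1, 0.6, -1.1]
finger_gap: 0.494
```

Run:
```python
from h import *
rel([],96)
s=read_state()
p,d=read_camera('wrist');cv2.imwrite('pics/w10.png',p);np.savez('pics/w10.npz',d=d,R=s['eef_rot'],p=s['eef_pos'])
p,d=read_camera('top');cv2.imwrite('pics/top2.png',p);np.save('pics/top2.npy',d)
```

```text
pos [ 496.9 -271.2  225.1] head 95.9 zaxis [ 0.006 -0.007 -1.   ] t 21.975 gap 0.4942119572599646 F [-0.1  0.6 -1.1] T [ 0.01 -0.03  0.01]
```

View pics/w10.png

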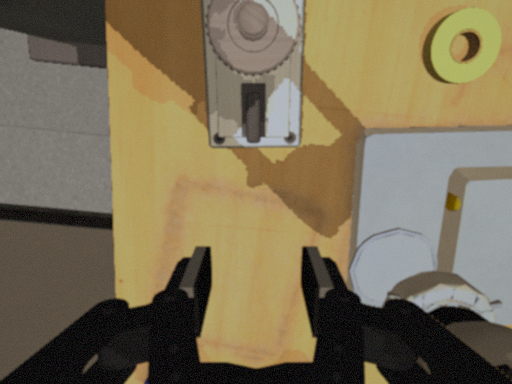

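View pics/top2.png

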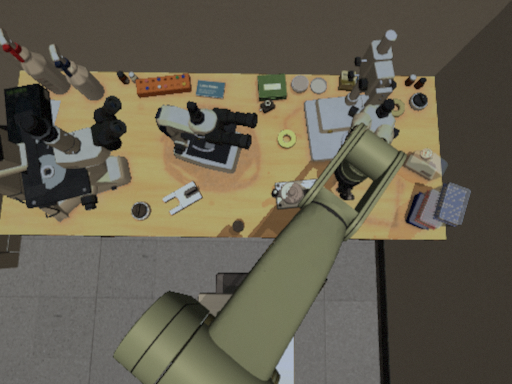

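Run:
```python
from h import *
p=cv2.imread('pics/w10.png');cv2.imwrite('pics/w10c.png',cv2.resize(p[0:160,190:320],None,fx=3.7,fy=3.7,interpolation=cv2.INTER_CUBIC))
p=cv2.imread('pics/top2.png');cv2.imwrite('pics/top2c.png',cv2.resize(p[165:218,265:335],None,fx=11,fy=11,interpolation=cv2.INTER_CUBIC))
```

```text
(no output)
```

View pics/w10c.png

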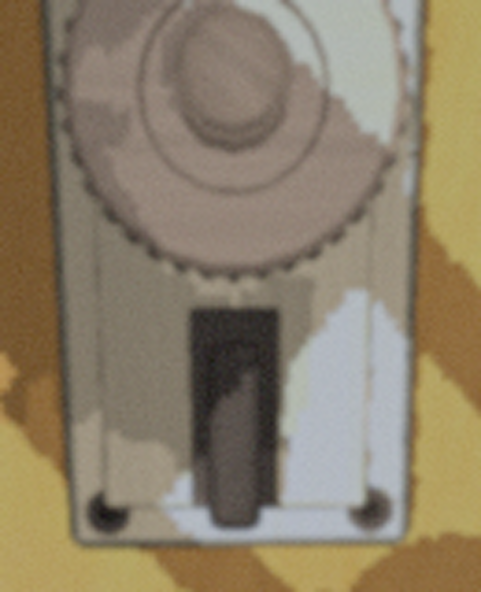

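View pics/top2c.png

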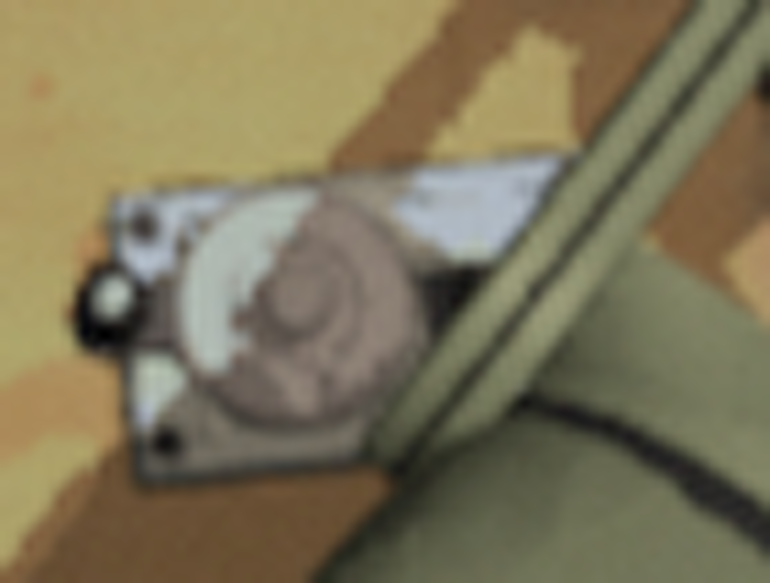

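Run:
```python
from h import *
f=np.load('pics/w10.npz')
g=lambda x,y,z: wray(f,(x+.5)/3.7-.5+190,(y+.5)/3.7-.5,z)
c,s=np.cos(YAW),np.sin(YAW);S=np.array([[c,s],[-s,c]])
for n,x,y,z in [('fork back L',105,503,48),('fork back R',366,506,48),('deck L',77,540,40),('deck R',408,542,40),('stud',235,75,100)]:
    print(n,(S@(g(x,y,z)[:2]-STUD)).round(1))
k=ray2z('top',(113.5)/11-.5+265,(297.5)/11-.5+165,126);print('knob q',qof(k),k)
C=cloud('top',np.load('pics/top2.npy'));P=C.reshape(-1,3)
v=(S@(P[:,:2]-STUD).T).T
m=(np.hypot(*v.T)<33)&(np.hypot(*v.T)>16)&(P[:,2]>50)&(P[:,2]<100);print('ring top z',np.median(P[m,2]),m.sum())
print(read_state()['t'])
```

```text
fork back L [-32.  -89.4]
fork back R [ 34.1 -90.5]
deck L [ -40.6 -100.1]
deck R [  46.2 -101. ]
stud [ 1.6 -2. ]
knob q (np.float64(6.261504498363341), np.float64(56.04511938547439)) [476.33576694 -89.34930317 126.        ]
ring top z 76.70420984527136 241
22.075
```

```bash
python3 -c "
from station import *
print(hand_in())"
```

```text
the job is handed in; nothing more can be done
None
```

I screwed the ring gauge down and backed it off one turn. The thin fork now lies home under the ring, and I handed the job in at t ≈ 22 s; the hand-in gives no verdict.

- **Seating:** the ring started at about 3.88 rad. Led by the knob, it turned clockwise until the resistance at the knob rose to about 12 N. The measured knob position agreed with angle 0 to within about 0.04 rad, most of that from the hand tilting under load.
- **Backing off:** I turned it back one full turn. A last top-camera check puts the knob at 6.26 rad. The ring's top read 76.7 mm, or about 78 mm after correcting the camera's 1.3 mm height error, as expected for one turn.
- **Fork:** I picked the right-hand fork as the thin one because its plate reads about 8 mm in depth, against about 20 mm for the other. I slid it in about 3 mm above the deck with no contact force, then lowered it until it touched the deck and let go.
- **Final position:** the back edge lies at y ≈ -90 mm on the stand, where it should be when home. The fork sits about 1 mm off centre sideways. The flat lie was judged by eye in the pictures, not measured.
- **Bystanders:** I moved near none of them, and the thick fork, can, timer and tape look unmoved in the top picture. I did not measure their positions again.

One small disagreement: the wrist camera placed the stud about 1–2 mm from where the arm's knob circle put it. That is well inside the slot's clearance.

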